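# Wind down the mould press with its ratchet wrench

### The job

Take the wrench from its wooden tray and fit its square ring right down over the square stud on top of the leaning mould press. Swing the wrench back and forth - clockwise from above drives, the other way slips freely - until the pressing plate sits fully home with its seal on the mould's rim, then lift the wrench off and lay it flat in its tray again, the same side up as before. Leave the bowl, the cup and the two jars where they stand.

Things in the scene. Friction and masses are not known exactly. Their poses are not given: they have to be found in the camera images.
- wrench: Loose steel wrench, 0.28 kg, 198 mm long. Origin: centre of the ring's square opening, at its underside; z up, handle runs to -x. Ring: opening 47 x 47 mm (sides along x, y), outside 70 x 70, 22 high. Handle bar 20 wide (y), z = 17 to 35, x = -50 to -137. Barrel end, diameter 26, at x = -150, z = 0 to 36: ring and barrel both rest on the floor when it lies down.
- wrench_handle (a point): Middle of the wrench's handle, the place to grasp: x = -95, y = 0, z = +26 mm from the wrench's origin; axes as the wrench. Close across y (20 mm wide), fingers along -z.
- wrench_end (a point): Centre of the underside of the wrench's barrel end, x = -150 mm from the wrench's origin, z = 0.
- wrench_tray: Fixed open wooden tray, 270 (x) x 130 (y) x 18 mm outside, walls and floor 6 mm. Origin: centre of its underside, z up. At the start the wrench lies in it, ring toward the tray's +x, wrench origin about 64 mm from the tray's centre.
- press: Fixed press, board 210 x 190 mm, about 0.23 m high. Origin: underside centre of the board; -x is its front, z up. Bed, mould, pillars, crossbar and screw lean to the front: screw axis 0.5 rad (28.6 degrees) from vertical. The crossbar reaches 90 mm to either side (y), more than 10 mm below the fitted wrench.
- stud_foot (a point): Foot centre of the square stud on the ratchet head, where the ring's underside comes to rest. z: the tilted screw axis, upward; x, y: square to the stud and turning with it; at head angle 0 x points up the slope. Stud 42 x 42 mm, straight for 20 mm, then tapering over 8 mm to 30 x 30. Wrench fitted with its axes along these: handle to the press's front, swings clear of everything.
- ratchet_head (a joint): Angle of ratchet head and stud about the screw axis (rad), clockwise from above positive (about the point's -z). Stops at -0.7 and +0.7; starts anywhere in -0.5 to 0.5. Clockwise drives the wheel (about 0.35 N m; up to 0.26 rad is lost before the pawl catches); back, it slips at about 0.06 N m and the wheel stays.
- press_plate (a joint): How far the pressing plate is wound down (m): 0 at the start, 0.021 when its rubber seal sits on the mould's rim. That takes 2.2 rad of driven turning, so several strokes. Beyond, the seal yields: the torque rises by about 4 N m per rad; let go, the plate springs back to between 0.021 and 0.022.
- glass_bowl: Loose glass bowl with herbs, 120 mm diameter, 54 mm high; stands beside the press on the side away from the tray. Origin: centre of underside.
- brown_cup: Loose brown cup, 72 mm diameter, 67 mm high, in front of the press. Origin: centre of underside.
- spice_jar: Loose spice jar with white cap, 44 mm diameter, 109 mm high, behind on the left. Origin: centre of underside.
- lilac_jar: Loose squat jar with lilac contents, 68 mm diameter, 84 mm high, behind on the right. Origin: centre of underside.

How it is judged:
On the way, in this order (a step that is already met when the one before it is completed fails the run):
1. the wrench's ring is right down over the square stud (z of wrench in the frame of stud_foot between -0.004 and 0.008 m and distance between wrench and stud_foot below 0.01 m and angle between the z axis of wrench and the z axis of stud_foot, either way round below 0.2 rad), for 0.2 s.
2. the pressing plate is wound fully home (within 2 mm) with the wrench on the stud (value of joint press_plate above 0.019 m and distance between wrench and stud_foot below 0.018 m), for 0.1 s.
At the end, for the whole second after the job is handed in: The plate is within 2 mm of home or lower (joint above 0.019 m, home 0.021) and the wrench lies still, flat (within 0.12 rad) and right side up on the tray's floor, both ring and barrel end inside the tray (undersides less than 6 mm above its floor), either way round (value of joint press_plate above 0.019 m and x of wrench in the frame of wrench_tray between -0.13 and 0.13 m and y of wrench in the frame of wrench_tray between -0.055 and 0.055 m and x of wrench_end in the frame of wrench_tray between -0.13 and 0.13 m and y of wrench_end in the frame of wrench_tray between -0.062 and 0.062 m and height (world z) of each of wrench, wrench_end below 0.012 m and angle between wrench's own z axis and vertical below 0.12 rad and linear speed of wrench below 0.02 m/s); the robot touches nothing.
It fails at once if a bystander (bowl, cup or jar) is moved more than 30 mm (distance of any of glass_bowl, brown_cup, spice_jar, lilac_jar from where it was at the start of the episode above 0.03 m).
It also fails if it takes over 70 s, if anything falls off the work surface, if the arm or the gripper's body presses on something with over 40 N, if the wrist force passes 120 N, or if a joint passes its speed limit or range.

### The arm

A 6-joint arm with a two-finger parallel gripper is mounted at the origin on a cart in front of the work surface, level with it; the furniture and walls round the work are solid. World frame = base frame: x ahead of the robot, y to its left, z up, the work surface at z = 0. Lengths are in m, angles in rad, forces in N, time in s.
With the tool pointing down it reaches from about 0.25 to 0.775 m from the base axis. Payload 4 kg.
Tool frame: the origin (TCP) lies at the very end of the fingers, on their centre line; the grasp point (between the pads) lies 19 mm behind it; z points along the fingers, y is the line along which they close (so a half turn about z gives the same grasp; the last joint's range is limited). The gripper opens to 94 mm and grips with 3 to 60 N. Pads are 16 mm wide; open, the fingers measure 119 mm over their backs; the gripper's body (75 mm by 177 mm) begins 78 mm behind the grasp point.
Start: joints at [-1.217, 0.087, 1.371, -0, 1.684, -0.103], TCP at [0.243, -0.494, 0.206] pointing down, gripper open.
Joint ranges: [-3.1, 3.1], [-0.76, 2.03], [0.27, 2.55], [-1.08, 4.22], [0.17, 2.65], [-2.57, 2.57]. Speed limits (rad/s): [2.79, 2.79, 3.14, 3.14, 3.14, 3.14].

### API

Orientations are given as [roll, pitch, yaw] about the fixed x, y, z axes, in that order (R = Rz(yaw) Ry(pitch) Rx(roll)).
In Python, from bench import robot, snapshot, finder gives the robot as it stands.
- The arm moves only by the tool drive_tool, never from a script. Its argument "deltas" is text: rows parted by semicolons, each of 7 numbers parted by spaces: the shift along the tool's x, y, z each as a share of 100 mm, from -1 to 1, then the turn, a rotation vector about the tool's x, y, z each as a share of 90 degrees, from -1 to 1, then the finger opening in mm, from 0 to 94. In form: tx ty tz rx ry rz gripper; .... A call has 1 to 5 rows; each row is the pose to reach, as a shift and turn from the pose commanded when the call began, along the tool's axes at that moment; what a row does not reach only later rows make up. A row lasts 1/10 s, in which the tool goes at most 50 mm and 8.59 degrees, less where a joint would pass 70% of its speed; a pose out of reach is approached as far as the arm can. A call with a number of a shift or a turn outside -1 to 1 is refused whole. A call with a gripper value outside its range is refused whole. The fingers move at their own pace and stop on an object; the grip force is fixed at half the most. Time passes only in rows, so rows that repeat a pose let the fingers close. It gives the time, the measured TCP pose, the force, the opening and the grip force at its end, in the units of the state.
- robot.get_obs(): the state, without advancing time (a new reading comes with each control period).
- snapshot(name): name is "scene" or "top"; returns a dict with "img" (400x640x3 uint8, red, green, blue), "fx", "fy", "cx", "cy" (pixels), "T" (4x4, takes a point from camera to world coordinates). Camera axes: x right, y up, looking along -z (the intrinsics and any distortion apply to the point x, -y, -z); pixel columns grow to the right and rows downward; lengths in m; the calibration is good to about 2 mm. A picture is of the moment at which its call begins. There is no depth.
- robot.close_job(): hands the job in; it is judged then, once.
Trained networks look in the newest picture that a camera, given by its name, has taken for a name from the list of things; names that differ only in an ending like _2 or _b are one class to them, and where a whole thing is asked for, a point or a joint stands for the part that bears it (a point fixed in the world has none). Each returns a list of dicts, best first, with "confidence" (0 to 1); they miss things now and then, are a little off and sometimes report something else, mostly with a low value. They report only what shows in the picture. A call takes as long as a camera call.
- finder.look_for(camera, thing): "xy" ([column, row] in pixels, amid what is visible of it).
- finder.masks_of(camera, thing): "region" (400x640 bool, what is visible of it) and "xy" ([column, row] in pixels, amid what is visible of it).
- finder.landmark_of(camera, thing): "xy" ([column, row] in pixels: a listed point, or the origin of a listed thing).
The state is a dict: "time": time; "joint_positions": joint angles; "qvel": joint speeds; "joint_torque": joint torques, N m; "tool_pos": TCP position; "ee_rot": TCP orientation; "wrist_force": force on the tool from outside, world axes, zero at the start; "wrist_torque": the same for the moment, N m; "width": finger opening in m; "finger_force": force on a finger pad.
Only numpy, scipy, OpenCV 4.12 (cv2) and the standard library are available. Lean on these libraries where they do the work, as an engineer would, in place of code of your own. Each camera call takes 0.05 s, during which the arm holds its last target. There are 200 camera calls.

## Working session

There is one attempt and no reset: what is moved stays moved. The work goes in short steps, Python scripts to look and compute and a tool call to move; the robot and the scene stay as the last step left them, time stands still between calls to the robot, and variables do not carry over. Pictures are saved under pics/ and viewed, at most 12 in all, crops included, and the job is handed in when it is done.

Besides the shell and the picture viewer there is one more tool, called after "Emit:" as a command line: name --argument value ..., lists and objects as JSON in quotes. drive_tool: Moves the arm, as the interface text tells. Shift numbers are shares of 100 mm and turn numbers shares of 90 degrees, none past 1 either way. Its arguments: {"type":"object","properties":{"deltas":{"type":"string"}},"required":["deltas"]}

```bash
ls; mkdir -p pics; cat > h.py <<'E'
import numpy as np, cv2
from scipy.spatial.transform import Rotation as R
from bench import robot, snapshot, finder
def proj(s,p):
    p=np.atleast_2d(p); T=np.linalg.inv(s['T']); c=p@T[:3,:3].T+T[:3,3]
    return np.c_[s['cx']+s['fx']*c[:,0]/-c[:,2], s['cy']-s['fy']*c[:,1]/-c[:,2]]
def ray(s,uv):
    d=s['T'][:3,:3]@np.array([(uv[0]-s['cx'])/s['fx'],-(uv[1]-s['cy'])/s['fy'],-1]); return s['T'][:3,3],d/np.linalg.norm(d)
def onz(s,uv,z):
    o,d=ray(s,uv); return o+d*(z-o[2])/d[2]
def tri(s1,u1,s2,u2):
    o1,d1=ray(s1,u1);o2,d2=ray(s2,u2)
    a=np.linalg.lstsq(np.c_[d1,-d2],o2-o1,rcond=None)[0]
    p,q=o1+a[0]*d1,o2+a[1]*d2
    return (p+q)/2,np.linalg.norm(p-q)
E
python3 - <<'E'
from h import *
print(robot.get_obs())
S={}
for n in ('scene','top'):
    s=S[n]=snapshot(n); cv2.imwrite(f'pics/{n}0.png',s['img'][:,:,::-1])
    print(n,{k:v for k,v in s.items() if k!='img'})
L={}
for t in ['wrench','wrench_handle','wrench_end','wrench_tray','press','stud_foot','glass_bowl','brown_cup','spice_jar','lilac_jar']:
    for n in S:
        L[t,n]=r=finder.landmark_of(n,t)
        print(t,n,[(np.round(q['xy'],1).tolist(),round(q['confidence'],2)) for q in r[:2]], [onz(S[n],q['xy'],0.006).round(4).tolist() for q in r[:1]])
    if L[t,'scene'] and L[t,'top']: print('  tri',tri(S['scene'],L[t,'scene'][0]['xy'],S['top'],L[t,'top'][0]['xy']))
E
```

```text
pics
{'time': 0.0, 'joint_positions': array([-1.21705534e+00,  8.79591547e-02,  1.37221136e+00,  4.16247032e-06,
        1.68360502e+00, -1.03083834e-01]), 'qvel': array([-5.83395640e-04, -5.26616897e-04, -7.31530400e-04, -1.80440145e-03,
       -2.61529675e-04, -4.80561535e-06]), 'joint_torque': array([-1.17962605e-03, -3.40179420e+01, -3.02435160e+01,  7.16499193e-02,
        3.29965213e-02, -1.70242306e-04]), 'tool_pos': array([ 0.2424234 , -0.49309233,  0.20432368]), 'ee_rot': array([-3.13942179e+00, -2.28736347e-04,  4.56825037e-01]), 'wrist_force': array([-0.39859141, -0.27332899, -0.48052394]), 'wrist_torque': array([-0.00289329, -0.02196872,  0.04358251]), 'finger_force': 0.0, 'width': 0.09385976491651127}
scene {'fx': 412.1985004393316, 'fy': 412.1985004393316, 'cx': 317.99747375308954, 'cy': 196.50531005614926, 'T': array([[-0.73151845,  0.2779702 , -0.622586  , -0.07295791],
       [-0.68167833, -0.31688936,  0.65946629,  0.67001595],
       [-0.01397891,  0.90681514,  0.42129667,  0.55073611],
       [ 0.        ,  0.        ,  0.        ,  1.        ]])}
top {'fx': 424.5
[... 2071 characters left out ...]
0.0], 0.72)] [[0.9134, -0.3099, 0.006]]
brown_cup top [([334.7, 239.7], 0.75), ([423.8, 209.7], 0.55)] [[0.4189, -0.0474, 0.006]]
  tri (array([0.4801194, 0.0164857, 0.2222008]), np.float64(0.14797073787881493))
spice_jar scene [([197.0, 266.4], 0.87), ([305.2, 171.0], 0.45)] [[0.6809, 0.283, 0.006]]
spice_jar top [([218.6, 144.5], 0.65), ([208.7, 221.5], 0.65)] [[0.686, 0.2726, 0.006]]
  tri (array([ 0.68890912,  0.2763017 , -0.00150186]), np.float64(0.004936989904101723))
lilac_jar scene [([328.0, 196.7], 0.62)] [[0.7075, -0.2023, 0.006]]
lilac_jar top [([395.8, 129.9], 0.85)] [[0.722, -0.2221, 0.006]]
  tri (array([ 0.72557004, -0.2239975 , -0.00717859]), np.float64(0.002032778003975914))
```

```bash
python3 - <<'E'
import cv2
a=cv2.imread('pics/scene0.png')[120:360,160:460];b=cv2.imread('pics/top0.png')[110:270,180:360]
cv2.imwrite('pics/a.png',cv2.resize(a,(750,600),interpolation=cv2.INTER_CUBIC));cv2.imwrite('pics/b.png',cv2.resize(b,(675,600),interpolation=cv2.INTER_CUBIC))
E
```

```text
(no output)
```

View pics/a.png

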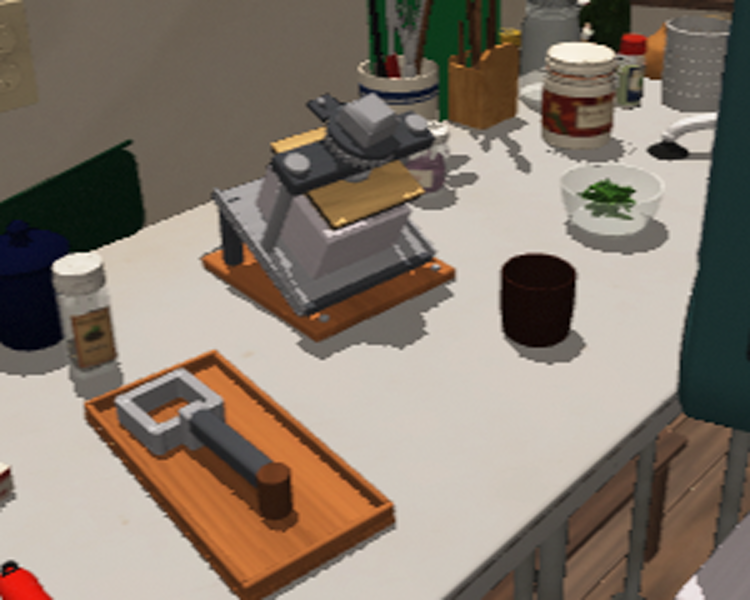

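View pics/b.png

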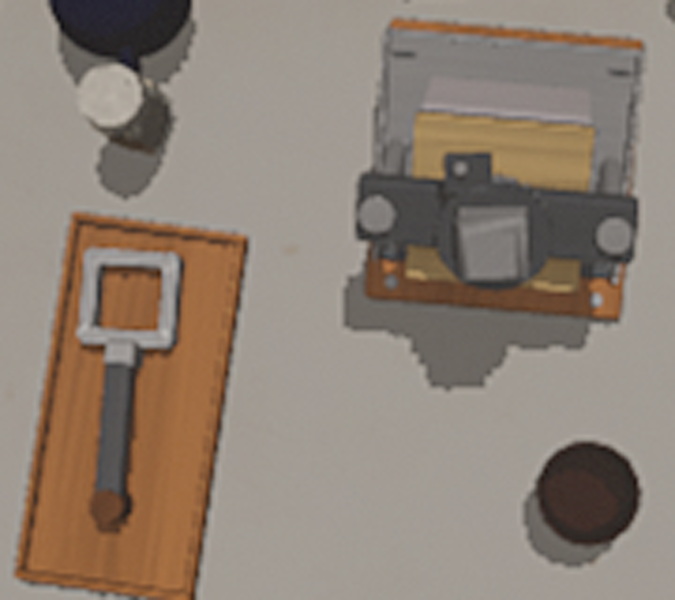

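The scene crop shows the wrench at about full-frame px (228,290), with its handle toward the robot, and the stud at about (308,168). The top crop shows the ring centre at about (215,190), the barrel at (209,245) and the stud at (312,175). The press leans toward the robot, yawed by about -5°.

```bash
python3 - <<'E'
import cv2, numpy as np
a=cv2.imread('pics/scene0.png')[148:188,286:326];b=cv2.imread('pics/top0.png')[156:196,292:332]
r=lambda i:cv2.resize(i,(400,400),interpolation=cv2.INTER_CUBIC)
cv2.imwrite('pics/c.png',np.hstack([r(a),r(b)]))
from h import *
s=snapshot('top')
f=lambda c,z:onz(s,np.array(c)/3.75+[180,110],z)
print('ring',f((130.5,299.5),.028),'barrel',f((109,507),.042),f((120,360),.041),f((113,480),.041))
print('tray corners top',[f(c,.018)[:2].round(4).tolist() for c in((75,213),(247,237),(193,598),(18,575))])
print('board',[f(c,.0)[:2].round(4).tolist() for c in((365,295),(620,318))],[f(c,.015)[:2].round(4).tolist() for c in ((390,22),(642,45))])
print('cup',f((588,495),.067))
E
```

```text
ring [0.55772314 0.27720319 0.028     ] barrel [0.4094482  0.28823561 0.042     ] [0.51356436 0.28137252 0.041     ] [0.42841115 0.28577804 0.041     ]
tray corners top [[0.6224, 0.3206], [0.6034, 0.1945], [0.3423, 0.2332], [0.36, 0.3595]]
board [[0.5613, 0.1099], [0.5423, -0.0789]] [[0.7628, 0.0892], [0.7436, -0.0972]]
cup [ 0.41584984 -0.04999321  0.067     ]
```

View pics/c.png

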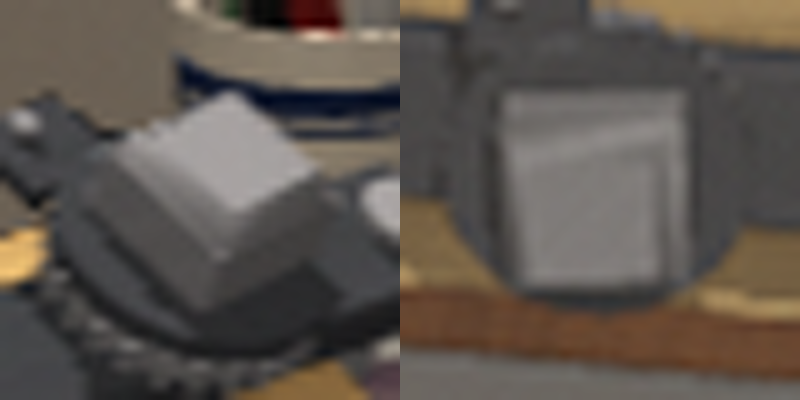

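The stud's top face has corners in the scene picture at about (309,157), (318,164.5) and (309,169). In the top picture its face spans cols 304-318 and rows 169-184. I'll fit the known stud shape to both pictures.

```bash
cat > fit.py <<'E'
from h import *
from scipy.optimize import differential_evolution
yaw=-0.1012; B=R.from_euler('z',yaw)*R.from_euler('y',-.5)
K=8
def sq(h,z): return np.array([[h,h,z],[-h,h,z],[-h,-h,z],[h,-h,z]])
V=np.vstack([sq(.021,0),sq(.021,.02),sq(.015,.028)])
F=[[8,9,10,11]]+[[k+i,k+(i+1)%4,k+4+(i+1)%4,k+4+i] for k in(0,4) for i in range(4)]
t=np.linspace(0,2*np.pi,40); C=np.c_[.032*np.cos(t),.032*np.sin(t),0*t]
def prep(s,c0,r0,n=44):
    return s,c0,r0,n,cv2.resize(s['img'][r0:r0+n,c0:c0+n],None,fx=K,fy=K,interpolation=cv2.INTER_LINEAR).astype(np.float32)
def cost(p,views,full=False):
    Rm=(B*R.from_euler('z',-p[3])).as_matrix(); tot=0; outs=[]
    for s,c0,r0,n,I in views:
        f=lambda P:np.round((proj(s,P@Rm.T+p[:3])-[c0-.0,r0-.0]+.5)*K).astype(np.int32)
        W=V@Rm.T+p[:3]; q=f(V); L=np.zeros((n*K,n*K),np.uint8); cv2.fillPoly(L,[f(C)],1)
        for i,fc in enumerate(F):
            P=W[fc]; nn=np.cross(P[1]-P[0],P[2]-P[0]); 
            if nn@(P.mean(0)-W.mean(0))<0: nn=-nn
            if nn@(s['T'][:3,3]-P.mean(0))>0: cv2.fillPoly(L,[q[fc]],i+2)
        m=L>0; e=0
        for l in np.unique(L[m]):
            v=I[L==l]; e+=((v-np.median(v,0))**2).clip(0,2500).sum()
        tot+=e/m.sum(); outs.append(L)
    # prior: axis lies in press mid plane
    d=np.array([p[0]-.6525,p[1]-.006]); off=-np.sin(yaw)*d[0]+np.cos(yaw)*d[1]
    tot+=(off/.002)**2*10
    return (tot,outs) if full else tot
if __name__=='__main__':
    S=[prep(snapshot('scene'),284,146),prep(snapshot('top'),290,154)]
    for seed in(0,1):
        r=differential_evolution(cost,[(.56,.60),(.0,.03),(.17,.215),(-.55,.55)],args=(S,),seed=seed,popsize=12,maxiter=45,polish=False)
        print(r.x.round(4),r.fun)
    _,o=cost(r.x,S,True); im=[]
    for v,L in zip(S,o):
        g=v[4].astype(np.uint8)[:,:,::-1].copy(); e=cv2.morphologyEx(L,cv2.MORPH_GRADIENT,np.ones((2,2),np.uint8))>0; g[e]=(0,0,255); im.append(g)
    cv2.imwrite('pics/d.png',np.hstack(im))
E
time python3 fit.py
```

```text
[ 0.5849  0.0138  0.1879 -0.1485] 711.0169903230081
[ 0.5856  0.0141  0.1878 -0.1494] 714.2663272376852
real	0m32.165s
user	0m26.516s
sys	0m0.195s
```

View pics/d.png

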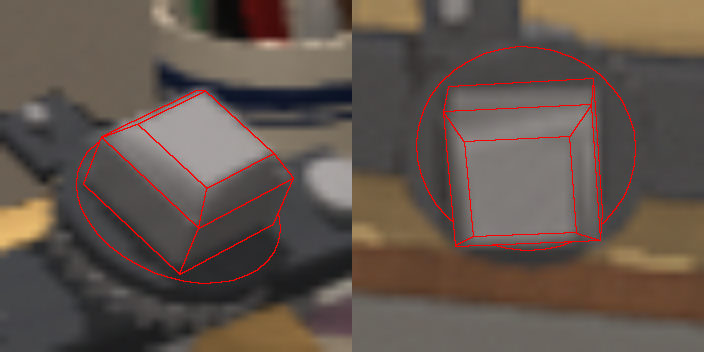

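The fit gives the stud foot at (0.585, 0.014, 0.188) with a head angle of about -0.15, and the overlay matches both views. The wrench ring is at (0.558, 0.277) with yaw of about -0.074. Next I plan the approach to the wrench handle.

```bash
cat > plan.py <<'E'
from h import *
def down(yaw): return R.from_euler('xyz',[np.pi,0,yaw])
def cur():
    o=robot.get_obs(); return o['tool_pos'],R.from_euler('xyz',o['ee_rot'])
def delta(a,b):
    t=a[1].inv().apply(np.array(b[0])-a[0])/.1; r=(a[1].inv()*b[1]).as_rotvec()/(np.pi/2)
    n=int(np.ceil(max(np.linalg.norm(t)*2, np.linalg.norm(r)*90/8.59)))
    return np.r_[t,r].round(3),n
def show(poses,start=None):
    a=start or cur()
    for b in poses:
        d,n=delta(a,b); print(' '.join(f'{v:g}' for v in d),' rows',n,'' if abs(d).max()<=1 else 'TOO BIG'); a=b
E
python3 - <<'E'
from plan import *
p,r=cur(); y0=.457; P=np.array([.463,.284,.10]); w=-.074
k=9; out=[]
for i in range(1,k+1):
    f=i/k; q=p+(P-p)*f; q[2]=.204 if i<k else .10
    q[0]-=.05*np.sin(np.pi*f)
    out.append((q,down(y0+(w+np.pi-y0)*f)))
show(out)
E
```

```text
0.447 -0.743 0.015 0 0 -0.185  rows 2 
0.656 -0.57 -0 0 0 -0.185  rows 2 
0.812 -0.325 -0 0 0 -0.185  rows 2 
0.883 -0.028 -0 0 0 -0.185  rows 2 
0.852 0.285 0 0 0 -0.185  rows 2 
0.715 0.573 0 0 0 -0.185  rows 2 
0.491 0.795 0 -0 0 -0.185  rows 2 
0.212 0.926 0 0 0 -0.185  rows 2 
-0.081 0.955 1.04 0 0 -0.185  rows 3 TOO BIG
```

Emit:
drive_tool --deltas "0.45 -0.74 0 0 0 -0.185 94; 0.45 -0.74 0 0 0 -0.185 94; 0.45 -0.74 0 0 0 -0.185 94"

```text
time: 1.55
tool_pos: [0.2508, -0.4042, 0.2057]
ee_rot: [-3.141, -0.001, 0.752]
wrist_force: [-0.2, 0.4, 0.2]
width: 0.094
finger_force: 0.0
```

Emit:
drive_tool --deltas "0.66 -0.57 0 0 0 -0.185 94; 0.66 -0.57 0 0 0 -0.185 94; 0.66 -0.57 0 0 0 -0.185 94"

```text
time: 1.85
tool_pos: [0.2605, -0.3185, 0.2061]
ee_rot: [3.14, 0.0, 1.041]
wrist_force: [-1.1, 0.0, 0.3]
width: 0.094
finger_force: 0.0
```

Emit:
drive_tool --deltas "0.81 -0.33 0 0 0 -0.185 94; 0.81 -0.33 0 0 0 -0.185 94; 0.81 -0.33 0 0 0 -0.185 94"

```text
time: 2.15
tool_pos: [0.2734, -0.2328, 0.2063]
ee_rot: [3.14, 0.001, 1.331]
wrist_force: [-0.3, -0.6, 0.5]
width: 0.0937
finger_force: 0.0
```

Emit:
drive_tool --deltas "0.88 -0.03 0 0 0 -0.185 94; 0.88 -0.03 0 0 0 -0.185 94; 0.88 -0.03 0 0 0 -0.185 94"

```text
time: 2.45
tool_pos: [0.2921, -0.1467, 0.2062]
ee_rot: [3.14, 0.001, 1.623]
wrist_force: [0.2, -1.5, 0.5]
width: 0.094
finger_force: 0.0
```

Emit:
drive_tool --deltas "0.85 0.28 0 0 0 -0.185 94; 0.85 0.28 0 0 0 -0.185 94; 0.85 0.28 0 0 0 -0.185 94"

```text
time: 2.75
tool_pos: [0.3163, -0.0602, 0.2059]
ee_rot: [3.14, 0.0, 1.914]
wrist_force: [-0.2, -0.8, -0.2]
width: 0.0936
finger_force: 0.0
```

Emit:
drive_tool --deltas "0.71 0.57 0 0 0 -0.185 94; 0.71 0.57 0 0 0 -0.185 94; 0.71 0.57 0 0 0 -0.185 94"

```text
time: 3.05
tool_pos: [0.3467, 0.0256, 0.2054]
ee_rot: [3.141, -0.0, 2.203]
wrist_force: [-0.3, -0.3, 0.7]
width: 0.0941
finger_force: 0.0
```

Emit:
drive_tool --deltas "0.49 0.8 0 0 0 -0.185 94; 0.49 0.8 0 0 0 -0.185 94; 0.49 0.8 0 0 0 -0.185 94"

```text
time: 3.35
tool_pos: [0.3829, 0.1119, 0.2049]
ee_rot: [-3.141, -0.0, 2.492]
wrist_force: [0.5, -0.4, -0.2]
width: 0.0939
finger_force: 0.0
```

Emit:
drive_tool --deltas "0.21 0.93 0 0 0 -0.185 94; 0.21 0.93 0 0 0 -0.185 94; 0.21 0.93 0 0 0 -0.185 94"

```text
time: 3.65
tool_pos: [0.4228, 0.1981, 0.204]
ee_rot: [-3.14, -0.001, 2.78]
wrist_force: [0.5, -0.5, -0.2]
width: 0.0939
finger_force: 0.0
```

Emit:
drive_tool --deltas "-0.08 0.95 0.9 0 0 -0.185 94; -0.08 0.95 0.9 0 0 -0.185 94; -0.08 0.95 0.9 0 0 -0.185 94; -0.08 0.95 0.9 0 0 -0.185 94"

```text
time: 4.05
tool_pos: [0.461, 0.2811, 0.1107]
ee_rot: [-3.136, -0.007, 3.067]
wrist_force: [0.2, -0.0, 0.1]
width: 0.0939
finger_force: 0.0
```

Emit:
drive_tool --deltas "-0.02 0.03 0.6 0 0 0 50; -0.02 0.03 0.6 0 0 0 50; -0.02 0.03 0.6 0 0 0 50; -0.02 0.03 0.6 0 0 0 50; -0.02 0.03 0.6 0 0 0 50"

```text
time: 4.55
tool_pos: [0.4652, 0.2865, 0.0584]
ee_rot: [3.14, 0.004, 3.071]
wrist_force: [-0.5, 0.1, 0.3]
width: 0.0575
finger_force: 0.0
```

```bash
python3 - <<'E'
from plan import *
show([([.463,.284,.0135],down(-.074+np.pi))]); print(cur()[0],robot.get_obs()['width'])
s=snapshot('top');print([q['xy'] for q in finder.landmark_of('top','wrench')[:1]])
E
```

```text
0.022 -0.027 0.448 0.001 0.003 0.002  rows 1 
[0.46520604 0.2864967  0.05835688] 0.057498234422986495
[[312.5, 176.8]]
```

Emit:
drive_tool --deltas "0.02 -0.025 0.44 0 0 0 50; 0.02 -0.025 0.44 0 0 0 50; 0.02 -0.025 0.44 0 0 0 50; 0.02 -0.025 0.44 0 0 0 0; 0.02 -0.025 0.44 0 0 0 0"

```text
time: 5.15
tool_pos: [0.4627, 0.2849, 0.0136]
ee_rot: [3.14, 0.003, 3.072]
wrist_force: [0.4, -0.4, 0.7]
width: 0.0375
finger_force: 0.0
```

Emit:
drive_tool --deltas "0 0 0 0 0 0 0; 0 0 0 0 0 0 0; 0 0 0 0 0 0 0; 0 0 0 0 0 0 0; 0 0 0 0 0 0 0"

```text
time: 5.65
tool_pos: [0.4621, 0.2854, 0.0127]
ee_rot: [3.139, 0.002, 3.073]
wrist_force: [-1.1, 4.0, 5.4]
width: 0.0199
finger_force: 30.0
```

Emit:
drive_tool --deltas "0 0 0 0 0 0 0; 0 0 0 0 0 0 0"

```text
time: 5.85
tool_pos: [0.4621, 0.2854, 0.0127]
ee_rot: [3.139, 0.002, 3.072]
wrist_force: [-0.7, 4.2, 5.5]
width: 0.0201
finger_force: 30.0
```

```bash
cat >> plan.py <<'E'
from scipy.spatial.transform import Slerp
FOOT=np.array([.585,.0138,.188]); YAW=-.1012; OFF=np.array([-.0955,0,.0067]); FLIP=R.from_matrix(np.diag([-1.,1,-1]))
def onstud(th,h,foot=None,dth=0):
    f=FOOT if foot is None else foot
    Rs=R.from_euler('z',YAW)*R.from_euler('y',-.5)*R.from_euler('z',-th)
    return f+Rs.apply(OFF+[0,0,h]), Rs*FLIP
def wrench_pose():
    p,r=cur(); Rw=r*FLIP; return p-Rw.apply(OFF),Rw
def between(a,b,n):
    s=Slerp([0,1],R.concatenate([a[1],b[1]])); return [(a[0]+(b[0]-a[0])*i/n,s(i/n)) for i in range(1,n+1)]
E
python3 - <<'E'
from plan import *
a=cur(); l1=(a[0]+[0,0,.1],a[1]); l2=(a[0]+[-.01,-.03,.19],a[1]); g=onstud(-.149,.06); print(g[0],g[1].as_euler('xyz'))
show([l1,l2]+between(l2,g,4))
E
```

```text
[0.46929718 0.01129945 0.20125692] [-3.06067153  0.49395692 -3.07337992]
-0.002 0.003 -1 0 0 0  rows 2 
0.077 -0.304 -0.901 0 0 0  rows 2 
-0.085 -0.606 0.002 0.008 -0.079 -0.018  rows 2 
-0.066 -0.608 0.019 0.008 -0.079 -0.018  rows 2 
-0.046 -0.609 0.033 0.008 -0.079 -0.018  rows 2 
-0.023 -0.61 0.045 0.008 -0.079 -0.018  rows 2
```

Emit:
drive_tool --deltas "0 0 -0.3 0 0 0 0; 0 0 -0.6 0 0 0 0; 0 0 -1 0 0 0 0; 0 0 -1 0 0 0 0"

```text
time: 6.25
tool_pos: [0.464, 0.2846, 0.116]
ee_rot: [3.139, 0.008, 3.072]
wrist_force: [2.1, 0.5, -1.2]
width: 0.0198
finger_force: 30.0
```

Emit:
drive_tool --deltas "0.08 -0.3 -0.9 0 0 0 0; 0.08 -0.3 -0.9 0 0 0 0; 0.08 -0.3 -0.9 0 0 0 0"

```text
time: 6.55
tool_pos: [0.4533, 0.2539, 0.206]
ee_rot: [3.14, 0.008, 3.07]
wrist_force: [0.5, 1.6, -3.4]
width: 0.0196
finger_force: 30.0
```

Emit:
drive_tool --deltas "-0.085 -0.606 0 0.008 -0.079 -0.018 0; -0.085 -0.606 0 0.008 -0.079 -0.018 0; -0.085 -0.606 0 0.008 -0.079 -0.018 0"

```text
time: 6.85
tool_pos: [0.4532, 0.1918, 0.1968]
ee_rot: [-3.124, 0.117, 3.099]
wrist_force: [0.5, 0.1, -3.6]
width: 0.0197
finger_force: 30.0
```

Emit:
drive_tool --deltas "-0.066 -0.608 0.02 0.008 -0.079 -0.018 0; -0.066 -0.608 0.02 0.008 -0.079 -0.018 0; -0.066 -0.608 0.02 0.008 -0.079 -0.018 0"

```text
time: 7.15
tool_pos: [0.4592, 0.1322, 0.1995]
ee_rot: [-3.109, 0.245, 3.131]
wrist_force: [1.0, 0.5, -3.8]
width: 0.0195
finger_force: 30.0
```

Emit:
drive_tool --deltas "-0.046 -0.61 0.03 0.008 -0.079 -0.018 0; -0.046 -0.61 0.03 0.008 -0.079 -0.018 0; -0.046 -0.61 0.03 0.008 -0.079 -0.018 0"

```text
time: 7.45
tool_pos: [0.4625, 0.0752, 0.2001]
ee_rot: [-3.095, 0.365, -3.115]
wrist_force: [-2.5, 8.3, -3.4]
width: 0.0203
finger_force: 31.0
```

Emit:
drive_tool --deltas "-0.02 -0.6 0.04 0.008 -0.079 -0.018 0; -0.02 -0.6 0.04 0.008 -0.079 -0.018 0; -0.02 -0.6 0.04 0.008 -0.079 -0.018 0; -0.02 -0.6 0.04 0.008 -0.079 -0.018 0"

```text
time: 7.85
tool_pos: [0.462, 0.0182, 0.1951]
ee_rot: [-3.072, 0.472, -3.073]
wrist_force: [-14.3, 12.7, -6.4]
width: 0.0335
finger_force: 41.7
```

```bash
cat > view.py <<'E'
from plan import *
import sys
def look(name,boxes=((265,125,400/6),(270,135,400/6))):
    im=[]
    w,Rw=wrench_pose()
    o=np.array([[.035,.035],[-.035,.035],[-.035,-.035],[.035,-.035]]); i=o*.0235/.035
    print('wrench est',w.round(4), 'rel stud axis',(R.from_euler('z',YAW)*R.from_euler('y',-.5)).inv().apply(w-FOOT).round(4))
    for n,(c0,r0,k) in zip(('scene','top'),boxes):
        s=snapshot(n); g=cv2.resize(s['img'][r0:r0+80,c0:c0+80],(400,400),interpolation=cv2.INTER_CUBIC)[:,:,::-1].copy()
        f=lambda P:np.round((proj(s,w+Rw.apply(P))-[c0,r0]+.5)*5).astype(np.int32)
        for q,z,c in((o,.022,(0,0,255)),(i,.022,(0,255,0)),(i,0,(255,255,0))): cv2.polylines(g,[f(np.c_[q,np.full(4,z)])],True,c,1)
        im.append(g)
        for t in('wrench','stud_foot'):
            r=finder.landmark_of(n,t); print(n,t,[(np.round(q['xy'],1).tolist(),round(q['confidence'],2)) for q in r[:1]],'expected',proj(s,w if t=='wrench' else FOOT).round(1))
    cv2.imwrite(f'pics/{name}.png',np.hstack(im))
if __name__=='__main__': look(sys.argv[1])
E
python3 view.py e; python3 - <<'E'
from plan import *
print(cur()[0],robot.get_obs()['joint_positions'].round(2),robot.get_obs()['width'])
show([onstud(-.149,.06)])
E
```

```text
wrench est [0.5499 0.0238 0.2326] rel stud axis [-0.0101  0.0064  0.0564]
scene wrench [([310.2, 190.5], 0.83)] expected [[313.3 157.6]]
scene stud_foot [([304.2, 167.1], 0.91)] expected [[306.  170.9]]
top wrench [([293.6, 195.1], 0.85)] expected [[306.7 185.8]]
top stud_foot [([312.0, 174.1], 0.57)] expected [[311.2 172.3]]
[0.46214143 0.01851525 0.19537571] [-0.08 -0.49  1.94 -0.    1.21 -1.71] 0.03313095135145515
-0.086 -0.078 -0.017 0.007 -0.014 0.002  rows 1
```

View pics/e.png

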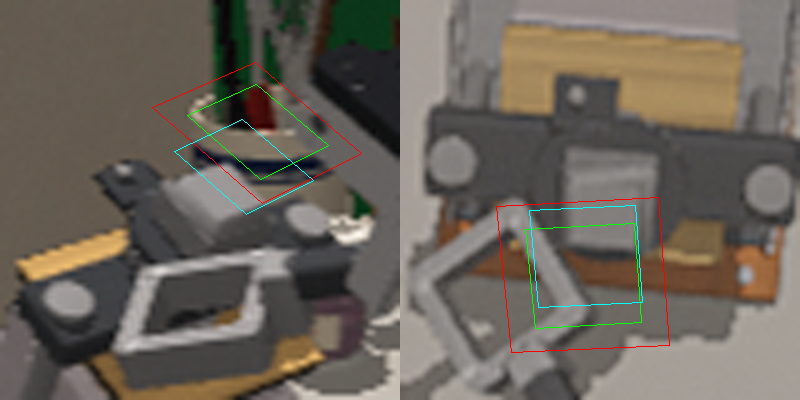

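The picture shows that the ring caught on the left end of the crossbar and turned about 30° in the grip. In the top view it now sits at px (294,195). I'll back off up and away, then look.

Emit:
drive_tool --deltas "0.2 0.1 -0.2 0 0 0 0; 0.4 0.3 -0.5 0 0 0 0; 0.5 0.6 -0.8 0 0 0 0; 0.5 0.6 -0.8 0 0 0 0; 0.5 0.6 -0.8 0 0 0 0"

```text
time: 8.65
tool_pos: [0.3848, 0.075, 0.2458]
ee_rot: [-3.057, 0.495, -3.07]
wrist_force: [-0.3, -0.5, -4.0]
width: 0.02
finger_force: 30.0
```

```bash
python3 - <<'E'
from view import *
o=robot.get_obs(); print(o['tool_pos'],o['ee_rot'],o['width'],o['wrist_force'],o['joint_positions'].round(2))
im=[]
for n in('scene','top'):
    s=snapshot(n); c,r=proj(s,o['tool_pos'])[0].astype(int); c-=50;r-=60
    im.append(cv2.resize(s['img'][r:r+100,c:c+100],(400,400),interpolation=cv2.INTER_CUBIC)[:,:,::-1]); print(n,c,r)
    for t in('wrench','wrench_end','wrench_handle'): print(n,t,[(np.round(q['xy'],1).tolist(),round(q['confidence'],2)) for q in finder.landmark_of(n,t)[:1]])
cv2.imwrite('pics/f.png',np.hstack(im))
E
```

```text
[0.38480796 0.07500898 0.24579806] [-3.05700903  0.49482022 -3.06956097] 0.019994246934610105 [-0.2854315  -0.54916404 -4.04883092] [ 0.16 -0.67  1.95 -0.13  1.38 -1.47]
scene 306 116
scene wrench [([326.7, 185.4], 0.58)]
scene wrench_end [([382.7, 179.7], 0.75)]
scene wrench_handle [([361.3, 171.9], 0.91)]
top 233 201
top wrench [([287.8, 226.7], 0.75)]
top wrench_end [([286.0, 291.5], 0.98)]
top wrench_handle [([285.6, 260.9], 0.92)]
```

View pics/f.png

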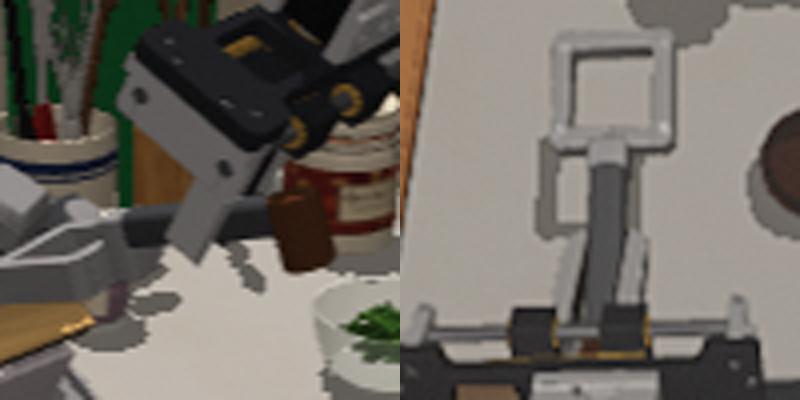

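The wrench has realigned flat between the pads in yaw, at the 20 mm width. The scene view suggests it has pitched about the closing axis, with the ring drooping. I'll measure the in-hand pose.

```bash
cat > inhand.py <<'E'
from plan import *
def inhand(verbose=True):
    S={n:snapshot(n) for n in('scene','top')}; obs=[]
    M={'wrench':[0,0,0],'wrench_end':[-.15,0,0],'wrench_handle':[-.095,0,.026]}
    for n in S:
        for t in M:
            r=finder.landmark_of(n,t)
            if r and r[0]['confidence']>.4: obs.append((n,M[t],r[0]['xy'],t))
    p,r=cur()
    from scipy.optimize import least_squares
    # params: pitch in hand about tool y, x slide, z slide of grasp point in wrench frame
    def pose(q):
        Rw=r*R.from_euler('y',q[0])*FLIP; g=p+r.apply([0,0,-.019])
        return g-Rw.apply([-.095+q[1],0,.026+q[2]]),Rw
    def f(q):
        w,Rw=pose(q); return np.concatenate([(proj(S[n],w+Rw.apply(m))[0]-xy)/2 for n,m,xy,_ in obs]+[[q[1]/.004,q[2]/.004]])
    s=least_squares(f,[.2,0,0],loss='soft_l1')
    if verbose:
        w,Rw=pose(s.x); print('pitch,dx,dz',s.x.round(4),'ring',w.round(4),'z axis',Rw.as_matrix()[:,2].round(3))
        for n,m,xy,t in obs: print(n,t,(proj(S[n],w+Rw.apply(m))[0]-xy).round(1))
    return s.x
if __name__=='__main__': inhand()
E
python3 inhand.py
```

```text
pitch,dx,dz [ 0.8275 -0.0043  0.0029] ring [0.4594 0.0714 0.2006] z axis [0.326 0.08  0.942]
scene wrench [1.1 0.1]
scene wrench_end [1.7 0.4]
scene wrench_handle [-1.1 -3.2]
top wrench [-4.3 -0.4]
top wrench_end [-1.  -0.1]
top wrench_handle [-0.5  0.9]
```

```bash
python3 - <<'E'
from plan import *
a=cur(); b=(np.array([.46,.284,.22]),down(-.074+np.pi))
show(between(a,b,3)+[(np.array([.46,.284,.15]),b[1])])
E
```

```text
-0.227 0.701 0.152 -0.01 0.105 0.025  rows 2 
-0.223 0.708 0.126 -0.01 0.105 0.025  rows 2 
-0.214 0.715 0.101 -0.01 0.105 0.025  rows 2 
-0 -0 0.7 -0 0 0  rows 2
```

Emit:
drive_tool --deltas "-0.23 0.7 0.15 -0.01 0.105 0.025 0; -0.23 0.7 0.15 -0.01 0.105 0.025 0; -0.23 0.7 0.15 -0.01 0.105 0.025 0"

```text
time: 9.75
tool_pos: [0.4106, 0.1456, 0.2346]
ee_rot: [-3.094, 0.327, -3.125]
wrist_force: [-0.5, 0.1, -3.9]
width: 0.0199
finger_force: 30.0
```

Emit:
drive_tool --deltas "-0.22 0.71 0.13 -0.01 0.105 0.025 0; -0.22 0.71 0.13 -0.01 0.105 0.025 0; -0.22 0.71 0.13 -0.01 0.105 0.025 0"

```text
time: 10.05
tool_pos: [0.4359, 0.2153, 0.2256]
ee_rot: [-3.12, 0.164, 3.111]
wrist_force: [-1.2, -1.3, -3.2]
width: 0.0197
finger_force: 30.0
```

Emit:
drive_tool --deltas "-0.21 0.71 0.1 -0.01 0.105 0.025 0; -0.21 0.71 0.1 -0.01 0.105 0.025 0; -0.21 0.71 0.1 -0.01 0.105 0.025 0; -0.21 0.71 0.1 -0.01 0.105 0.025 0"

```text
time: 10.45
tool_pos: [0.4601, 0.2829, 0.2203]
ee_rot: [-3.139, 0.004, 3.067]
wrist_force: [0.6, -1.1, -3.3]
width: 0.0196
finger_force: 30.0
```

Emit:
drive_tool --deltas "0 0 0.7 0 0 0 0; 0 0 0.7 0 0 0 0; 0 0 0.7 0 0 0 0; 0 0 0.7 0 0 0 0"

```text
time: 10.85
tool_pos: [0.4602, 0.2829, 0.1519]
ee_rot: [-3.141, 0.005, 3.066]
wrist_force: [-0.2, 0.4, -2.9]
width: 0.0198
finger_force: 30.0
```

```bash
python3 inhand.py; python3 - <<'E'
from plan import *
show([([.46,.284,.013],down(-.074+np.pi))])
E
```

```text
pitch,dx,dz [ 9.289e-01 -5.000e-03 -1.000e-04] ring [0.4995 0.2806 0.0741] z axis [ 0.797 -0.059  0.601]
scene wrench [-0.9 -0.1]
scene wrench_end [-2.  2.]
scene wrench_handle [ 1.3 -2.9]
top wrench [-0.4  1.1]
top wrench_end [-3.2 -1.2]
top wrench_handle [-198.2   94.5]
0.007 0.005 1.376 -0.001 0.002 -0  rows 3 TOO BIG
```

Emit:
drive_tool --deltas "0 0 0.2 0 0 0 0; 0 0 0.4 0 0 0 0; 0 0 0.55 0 0 0 0; 0 0 0.7 0 0 0 0; 0 0 0.8 0 0 0 0"

```text
time: 11.75
tool_pos: [0.4568, 0.2849, 0.0749]
ee_rot: [3.141, -0.004, 3.068]
wrist_force: [-14.9, -1.5, 17.2]
width: 0.0195
finger_force: 32.2
```

Emit:
drive_tool --deltas "0 0 0.12 0 0 0 0; 0 0 0.24 0 0 0 0; 0 0 0.35 0 0 0 0; 0 0 0.45 0 0 0 0; 0 0 0.56 0 0 0 0"

```text
time: 12.25
tool_pos: [0.4675, 0.2837, 0.0255]
ee_rot: [3.141, 0.019, 3.068]
wrist_force: [-7.5, -11.6, 48.2]
width: 0.0216
finger_force: 30.0
```

```bash
python3 inhand.py; python3 -c "
from plan import *
o=robot.get_obs();print(o['tool_pos'],o['wrist_force'])"
```

```text
pitch,dx,dz [0.0348 0.0472 0.0039] ring [0.5147 0.2801 0.0126] z axis [ 0.015 -0.003  1.   ]
scene wrench [-1.2  0. ]
scene wrench_end [-0.2 -0.5]
scene wrench_handle [ 0.2 -0.7]
top wrench [-2.8 -1.5]
[0.4678353  0.28359982 0.02427702] [-5.16492575 -7.6151123  33.78545022]
```

Emit:
drive_tool --deltas "0 0 0 0 0 0 50; 0 0 0 0 0 0 50; 0 0 0 0 0 0 50; 0 0 -0.5 0 0 0 50; 0 0 -1 0 0 0 50"

```text
time: 13.15
tool_pos: [0.4578, 0.2824, 0.111]
ee_rot: [-3.136, -0.005, 3.067]
wrist_force: [1.9, 0.5, 0.7]
width: 0.0499
finger_force: 0.0
```

Emit:
drive_tool --deltas "1 0 0 0 0 0 50; 1 0 0 0 0 0 50; 1 0 0 0 0 0 50; 1 0 0 0 0 0 50"

```text
time: 13.55
tool_pos: [0.3593, 0.2908, 0.1125]
ee_rot: [-3.139, 0.001, 3.069]
wrist_force: [0.7, 0.2, 0.3]
width: 0.05
finger_force: 0.0
```

```bash
cat > lay.py <<'E'
from plan import *
from scipy.optimize import least_squares
S={n:snapshot(n) for n in('scene','top')}; obs=[]
M={'wrench':[0,0,0],'wrench_end':[-.15,0,0],'wrench_handle':[-.095,0,.026]}
for n in S:
    for t in M:
        r=finder.landmark_of(n,t)
        if r and r[0]['confidence']>.3: obs.append((n,M[t],r[0]['xy'],t,r[0]['confidence']))
def pose(q): return q[:3],R.from_euler('zy',[q[3],q[4]])
def f(q):
    w,Rw=pose(q); return np.concatenate([(proj(S[n],w+Rw.apply(m))[0]-xy)/2 for n,m,xy,_,_ in obs]+[[(q[2]-.006)/.002,q[4]/.03]])
s=least_squares(f,[.52,.28,.006,-.07,0],loss='soft_l1'); print('wrench x y z yaw pitch',s.x.round(4))
w,Rw=pose(s.x)
for n,m,xy,t,c in obs: print(n,t,(proj(S[n],w+Rw.apply(m))[0]-xy).round(1),round(c,2))
g=w+Rw.apply([-.078,0,.0075]); print('grasp tcp',g.round(4)); 
show([(g+[0,0,.06],down(s.x[3]+np.pi))])
im=[]
for n,(c,r) in {'scene':(190,250),'top':(160,165)}.items(): im.append(cv2.resize(S[n]['img'][r:r+100,c:c+100],(400,400),interpolation=cv2.INTER_CUBIC)[:,:,::-1])
cv2.imwrite('pics/g.png',np.hstack(im))
E
python3 lay.py
```

```text
wrench x y z yaw pitch [ 0.5145  0.2765  0.0064 -0.0871  0.0393]
scene wrench [-0.2 -0.8] 0.72
scene wrench_end [1.1 1.5] 0.91
scene wrench_handle [1.9 0.7] 0.92
top wrench [-0.2 -2.1] 0.74
top wrench_end [-0.4 -0.2] 0.63
top wrench_handle [-0.9 -1.8] 0.63
grasp tcp [0.4371 0.2833 0.017 ]
-0.765 -0.017 0.365 -0.001 0.001 0.007  rows 2
```

View pics/g.png

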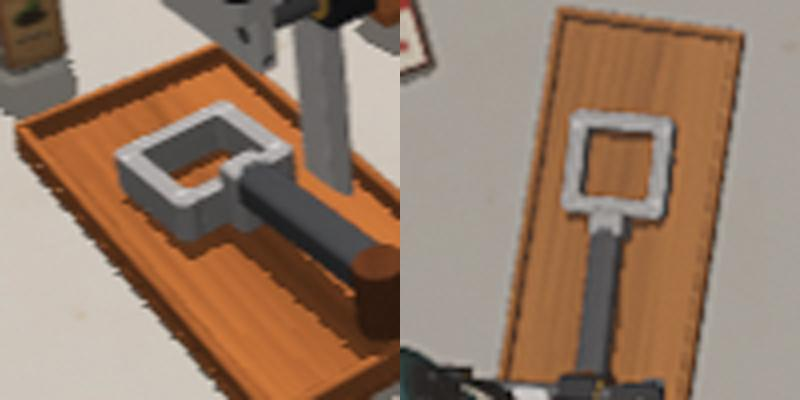

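The wrench lies in the tray with the ring at top px (315,206), and its barrel is close to the tray's near end wall. I'll regrasp nearer its centre of mass, shift it 40 mm forward, let it settle flat, and grip again.

Emit:
drive_tool --deltas "-0.86 -0.02 0.4 0 0 0.01 50; -0.86 -0.02 0.4 0 0 0.01 50; -0.86 -0.02 0.4 0 0 0.01 50; -0.86 -0.02 0.95 0 0 0.01 50; -0.86 -0.02 0.95 0 0 0.01 50"

```text
time: 14.45
tool_pos: [0.4418, 0.2801, 0.0134]
ee_rot: [-3.134, -0.008, 3.051]
wrist_force: [-1.0, -0.4, -0.7]
width: 0.05
finger_force: 0.0
```

Emit:
drive_tool --deltas "0 0 0 0 0 0 50; 0 0 0 0 0 0 0; 0 0 0 0 0 0 0; 0 0 0 0 0 0 0; 0 0 0 0 0 0 0"

```text
time: 14.95
tool_pos: [0.4467, 0.2835, 0.0204]
ee_rot: [3.14, 0.004, 3.051]
wrist_force: [-0.2, 3.7, 2.3]
width: 0.0221
finger_force: 1.4
```

Emit:
drive_tool --deltas "0 0 0 0 0 0 0; 0 0 -0.15 0 0 0 0; -0.2 0 -0.15 0 0 0 0; -0.4 0 -0.15 0 0 0 0; -0.4 0 -0.15 0 0 0 0"

```text
time: 15.45
tool_pos: [0.4869, 0.2777, 0.0328]
ee_rot: [-3.138, 0.002, 3.05]
wrist_force: [-0.1, 0.8, -3.4]
width: 0.0202
finger_force: 30.0
```

Emit:
drive_tool --deltas "0 0 0.08 0 0 0 0; 0 0 0.16 0 0 0 0; 0 0 0.18 0 0 0 0; 0 0 0.18 0 0 0 0"

```text
time: 15.85
tool_pos: [0.4846, 0.2787, 0.0152]
ee_rot: [-3.139, 0.0, 3.052]
wrist_force: [-0.5, 0.1, -2.3]
width: 0.0197
finger_force: 30.0
```

Emit:
drive_tool --deltas "0 0 0 0 0 0 40; 0 0 0 0 0 0 40; 0 0 0 0 0 0 40; 0 0 0 0 0 0 40"

```text
time: 16.25
tool_pos: [0.4863, 0.2787, 0.0162]
ee_rot: [-3.14, 0.003, 3.051]
wrist_force: [-0.4, -0.1, 0.4]
width: 0.0401
finger_force: 0.0
```

```bash
python3 lay.py; python3 -c "
from plan import *
print(cur()[0],cur()[1].as_euler('xyz'))"
```

```text
wrench x y z yaw pitch [ 0.5671  0.2659  0.0049  0.6557 -1.0515]
scene wrench [-3.3 -2.5] 0.75
scene wrench_end [  8.5 -10.6] 0.58
scene wrench_handle [13.1  1.8] 0.81
top wrench [ 0.7 -3.7] 0.6
top wrench_end [-52.1  33.1] 0.62
top wrench_handle [-181.9   -1. ] 0.43
grasp tcp [ 0.5299  0.2184 -0.045 ]
-0.493 -0.56 0.01 -0.002 0.001 -0.475  rows 5 
[0.48580516 0.27864463 0.0157431 ] [-3.13973820e+00  1.88031179e-03  3.05120431e+00]
```

Emit:
drive_tool --deltas "0 0 0.025 0 0 0 40; 0 0 0.025 0 0 0 0; 0 0 0.025 0 0 0 0; 0 0 0.025 0 0 0 0; 0 0 0.025 0 0 0 0"

```text
time: 17.15
tool_pos: [0.4858, 0.2786, 0.0132]
ee_rot: [-3.14, 0.002, 3.051]
wrist_force: [0.4, -0.4, -0.5]
width: 0.0197
finger_force: 30.0
```

Emit:
drive_tool --deltas "0 0 0 0 0 0 0; 0 0 0 0 0 0 0; 0 0 -0.1 0 0 0 0; 0 0 -0.2 0 0 0 0; 0 0 -0.3 0 0 0 0"

```text
time: 17.65
tool_pos: [0.4856, 0.2787, 0.0439]
ee_rot: [-3.14, 0.001, 3.051]
wrist_force: [-0.1, 0.4, -2.9]
width: 0.0196
finger_force: 30.0
```

Emit:
drive_tool --deltas "0 0 -0.2 0 0 0 0; 0 0 -0.4 0 0 0 0; 0 0 -0.6 0 0 0 0; 0 0 -0.8 0 0 0 0; 0 0 -0.8 0 0 0 0"

```text
time: 18.15
tool_pos: [0.4878, 0.2799, 0.1279]
ee_rot: [3.139, 0.009, 3.051]
wrist_force: [0.1, 0.4, -3.4]
width: 0.0197
finger_force: 30.0
```

```bash
sed -i "s/\[-.095+q\[1\]/[-.07+q[1]/; s/soft_l1/cauchy/; s/least_squares(f,\[.2,0,0\]/least_squares(f,[P0,0,0]/; s/^def inhand(verbose=True):/import sys\nP0=float(sys.argv[1]) if len(sys.argv)>1 else 0.\ndef inhand(verbose=True):/" inhand.py; python3 inhand.py; python3 inhand.py .2
```

```text
pitch,dx,dz [ 0.0861 -0.001  -0.0014] ring [0.5533 0.2724 0.1104] z axis [ 0.086 -0.005  0.996]
scene wrench [5.6 4.9]
scene wrench_end [-1.5  0.9]
scene wrench_handle [ 1.  -0.8]
top wrench [-0.5 -0.5]
top wrench_handle [-0.2  0.4]
pitch,dx,dz [0.0495 0.0035 0.0023] ring [0.5504 0.273  0.1108] z axis [ 0.048 -0.002  0.999]
scene wrench [-0.3  0.6]
scene wrench_end [-2.2  0.2]
scene wrench_handle [-0.6 -1.3]
top wrench [-3.1 -1.7]
top wrench_handle [-1.6  2.2]
```

```bash
sed -i 's/OFF=np.array(\[-.0955,0,.0067\])/OFF=np.array([-.0695,0,.0072])/' plan.py; python3 - <<'E'
from plan import *
a=cur(); l1=(a[0]+[-.03,0,.095],a[1]); l2=(a[0]+[-.05,-.03,.17],a[1]); g=onstud(-.149,.09); print(g[0])
m=between(l2,g,4)
show([l1,l2]+m+[onstud(-.149,.045)])
E
```

```text
[0.47758834 0.01433704 0.24035014]
0.297 -0.029 -0.951 0 0 0  rows 2 
0.171 -0.318 -0.75 0 0 0  rows 2 
-0.157 -0.574 0.134 0.006 -0.079 -0.021  rows 2 
-0.12 -0.578 0.156 0.006 -0.079 -0.021  rows 2 
-0.08 -0.579 0.174 0.006 -0.079 -0.021  rows 2 
-0.037 -0.58 0.187 0.006 -0.079 -0.021  rows 2 
0 0 0.45 0 0 0  rows 1
```

Emit:
drive_tool --deltas "0.3 -0.03 -0.3 0 0 0 0; 0.3 -0.03 -0.6 0 0 0 0; 0.3 -0.03 -0.95 0 0 0 0; 0.3 -0.03 -0.95 0 0 0 0"

```text
time: 19.35
tool_pos: [0.4578, 0.2801, 0.2248]
ee_rot: [3.137, 0.013, 3.051]
wrist_force: [0.5, 0.2, -2.5]
width: 0.0198
finger_force: 30.0
```

Emit:
drive_tool --deltas "0.17 -0.32 -0.75 0 0 0 0; 0.17 -0.32 -0.75 0 0 0 0; 0.17 -0.32 -0.75 0 0 0 0; 0.17 -0.32 -0.75 0 0 0 0"

```text
time: 19.75
tool_pos: [0.4355, 0.2488, 0.2918]
ee_rot: [-3.14, 0.001, 3.051]
wrist_force: [0.6, 0.3, -3.9]
width: 0.0198
finger_force: 30.0
```

Emit:
drive_tool --deltas "-0.16 -0.57 0.13 0.006 -0.079 -0.021 0; -0.16 -0.57 0.13 0.006 -0.079 -0.021 0; -0.16 -0.57 0.13 0.006 -0.079 -0.021 0"

```text
time: 20.05
tool_pos: [0.4445, 0.1893, 0.2753]
ee_rot: [-3.125, 0.118, 3.084]
wrist_force: [-0.1, 0.7, -3.7]
width: 0.0194
finger_force: 30.0
```

Emit:
drive_tool --deltas "-0.12 -0.58 0.16 0.006 -0.079 -0.021 0; -0.12 -0.58 0.16 0.006 -0.079 -0.021 0; -0.12 -0.58 0.16 0.006 -0.079 -0.021 0"

```text
time: 20.35
tool_pos: [0.4562, 0.1312, 0.2649]
ee_rot: [-3.112, 0.246, 3.12]
wrist_force: [-0.3, -0.1, -2.4]
width: 0.02
finger_force: 30.0
```

Emit:
drive_tool --deltas "-0.08 -0.58 0.17 0.006 -0.079 -0.021 0; -0.08 -0.58 0.17 0.006 -0.079 -0.021 0; -0.08 -0.58 0.17 0.006 -0.079 -0.021 0"

```text
time: 20.65
tool_pos: [0.4673, 0.0729, 0.2538]
ee_rot: [-3.092, 0.371, -3.124]
wrist_force: [0.6, -0.5, -3.4]
width: 0.0197
finger_force: 30.0
```

Emit:
drive_tool --deltas "-0.04 -0.58 0.19 0.006 -0.079 -0.021 0; -0.04 -0.58 0.19 0.006 -0.079 -0.021 0; -0.04 -0.58 0.19 0.006 -0.079 -0.021 0; -0.04 -0.58 0.19 0.006 -0.079 -0.021 0"

```text
time: 21.05
tool_pos: [0.4797, 0.0152, 0.2438]
ee_rot: [-3.063, 0.498, -3.077]
wrist_force: [0.5, -0.4, -3.1]
width: 0.0195
finger_force: 30.0
```

```bash
python3 inhand.py; python3 view.py i; python3 - <<'E'
from plan import *
show([onstud(-.149,.045)])
E
```

```text
pitch,dx,dz [ 0.1261 -0.001   0.0005] ring [0.5447 0.0177 0.2585] z axis [-0.362  0.055  0.93 ]
scene wrench [-3.3 -0.1]
scene wrench_end [ 0.2 -0.1]
scene wrench_handle [-2.1  0.2]
top wrench [-2.   2.9]
top wrench_handle [0.6 3.3]
wrench est [0.5425 0.0183 0.2675] rel stud axis [0.0006 0.0001 0.0903]
scene wrench [([319.5, 149.0], 0.65)] expected [[317.1 143.1]]
scene stud_foot [([306.5, 169.8], 0.81)] expected [[306.  170.9]]
top wrench [([311.9, 191.6], 0.81)] expected [[309.1 187.9]]
top stud_foot [([313.1, 174.4], 0.75)] expected [[311.2 172.3]]
0.001 0.003 0.45 -0 -0 -0.002  rows 1
```

View pics/i.png

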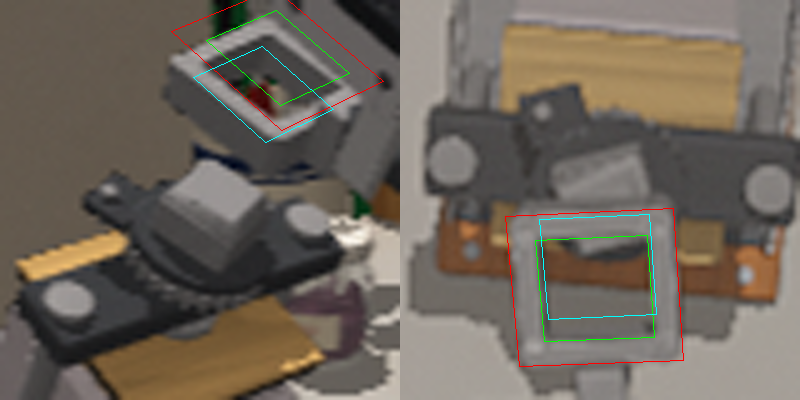

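The head was turned by the collision: the stud is now rotated anticlockwise in the top view at px (311,175). The wrench is also pitched about 0.12 rad in the hand. I'll refit the head angle and include the pitch.

```bash
cat >> plan.py <<'E'
PITCH=.115; G=np.array([-.0705,0,.0262])
def onstud(th,h,foot=None,dxy=(0,0)):
    f=FOOT if foot is None else foot
    Rs=R.from_euler('z',YAW)*R.from_euler('y',-.5); w=f+Rs.apply([dxy[0],dxy[1],h]); Rw=Rs*R.from_euler('z',-th)
    r=Rw*FLIP.inv()*R.from_euler('y',-PITCH)
    return w+Rw.apply(G)-r.apply([0,0,-.019]), r
def wrench_pose():
    p,r=cur(); Rw=r*R.from_euler('y',PITCH)*FLIP; return p+r.apply([0,0,-.019])-Rw.apply(G),Rw
E
python3 - <<'E'
from fit import *
from scipy.optimize import minimize_scalar
S=[prep(snapshot('scene'),284,146)]; P=[.585,.0138,.188]
a=np.linspace(-.75,.75,61); c=[cost(P+[t],S) for t in a]; th=a[np.argmin(c)]; print(th,min(c),[(round(x,2),round(y)) for x,y in zip(a[::3],c[::3])])
from plan import *
for t in(th,): show([onstud(t,.09),onstud(t,.04),onstud(t,.02),onstud(t,0)])
E
```

```text
-0.32499999999999996 496.6118211607809 [(np.float64(-0.75), 979), (np.float64(-0.68), 891), (np.float64(-0.6), 801), (np.float64(-0.52), 695), (np.float64(-0.45), 579), (np.float64(-0.38), 507), (np.float64(-0.3), 497), (np.float64(-0.22), 549), (np.float64(-0.15), 610), (np.float64(-0.07), 686), (np.float64(0.0), 762), (np.float64(0.08), 822), (np.float64(0.15), 863), (np.float64(0.23), 906), (np.float64(0.3), 943), (np.float64(0.38), 978), (np.float64(0.45), 1006), (np.float64(0.53), 1029), (np.float64(0.6), 1039), (np.float64(0.68), 1029), (np.float64(0.75), 1011)]
-0.021 -0.116 -0.001 -0.007 -0.074 -0.114  rows 2 
0.057 -0 0.497 0 0 0  rows 1 
0.023 0 0.199 0 0 0  rows 1 
0.023 -0 0.199 0 0 0  rows 1
```

Emit:
drive_tool --deltas "-0.02 -0.12 0 -0.007 -0.074 -0.114 0; -0.02 -0.12 0 -0.007 -0.074 -0.114 0; -0.02 -0.12 0 -0.007 -0.074 -0.114 0"

```text
time: 22.1
tool_pos: [0.4788, 0.0016, 0.2413]
ee_rot: [-2.958, 0.584, -2.854]
wrist_force: [0.4, -0.2, -3.2]
width: 0.0198
finger_force: 30.0
```

Emit:
drive_tool --deltas "0.057 0 0.5 0 0 0 0; 0.057 0 0.5 0 0 0 0; 0.057 0 0.5 0 0 0 0"

```text
time: 22.4
tool_pos: [0.5034, 0.0001, 0.1965]
ee_rot: [-2.959, 0.582, -2.854]
wrist_force: [-0.1, 0.0, -3.4]
width: 0.0197
finger_force: 30.0
```

```bash
python3 inhand.py; python3 view.py j; python3 - <<'E'
from plan import *
print(robot.get_obs()['wrist_force'],robot.get_obs()['joint_positions'].round(2));show([onstud(-.325,.04)])
E
```

```text
pitch,dx,dz [0.1038 0.0037 0.0002] ring [0.5627 0.0146 0.2232] z axis [-0.489  0.046  0.871]
scene wrench [-1.4  0.3]
scene wrench_end [-1.2  0.1]
scene wrench_handle [ 1.1 -3.2]
top wrench [-1.2 -2.2]
top wrench_handle [2.6 1.4]
wrench est [0.5664 0.0155 0.2243] rel stud axis [ 0.001  -0.0002  0.0408]
scene wrench [([311.2, 159.4], 0.79)] expected [[310.8 158.5]]
scene stud_foot [([304.1, 170.7], 0.7)] expected [[306.  170.9]]
top wrench [([313.8, 183.3], 0.78)] expected [[310.4 178.8]]
top stud_foot [([311.0, 175.7], 0.62)] expected [[311.2 172.3]]
[ 0.6114006   0.09589758 -3.2486756 ] [-0.16 -0.48  1.98  0.09  1.04 -1.99]
-0.001 0.003 -0.004 0 0.001 0  rows 1
```

View pics/j.png

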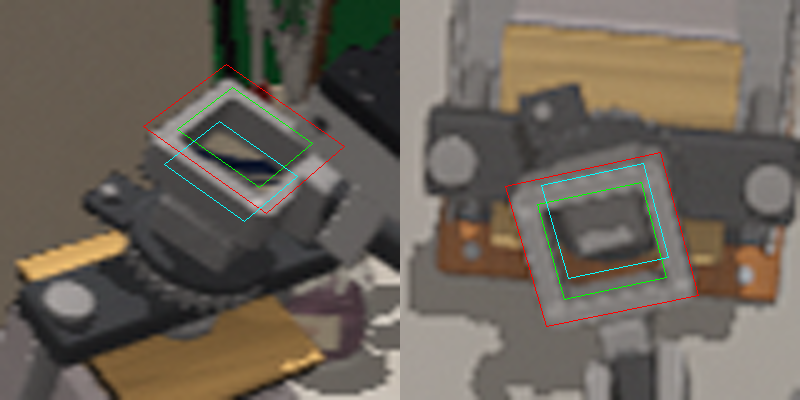

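The ring hovers about 40 mm over the stud, aligned with it in the top view at px (321,183). It sits about 2-3 mm down-slope of the model. I'll descend with a small up-slope correction.

```bash
sed -i 's/G=np.array(\[-.0705/G=np.array([-.068/' plan.py; python3 - <<'E'
from plan import *
show([onstud(-.325,.022),onstud(-.325,.01),onstud(-.325,0)])
E
```

```text
-0.005 0.003 0.178 0 0.001 0  rows 1 
0.014 0 0.119 0 0 0  rows 1 
0.011 -0 0.099 0 0 0  rows 1
```

Emit:
drive_tool --deltas "-0.02 0 0.06 0 0 0 0; -0.015 0 0.12 0 0 0 0; -0.005 0 0.18 0 0 0 0; -0.005 0 0.18 0 0 0 0"

```text
time: 23.5
tool_pos: [0.5145, -0.0004, 0.182]
ee_rot: [-2.958, 0.584, -2.853]
wrist_force: [-0.1, 0.2, -3.1]
width: 0.0199
finger_force: 30.0
```

Emit:
drive_tool --deltas "0.007 0 0.06 0 0 0 0; 0.014 0 0.12 0 0 0 0; 0.014 0 0.12 0 0 0 0"

```text
time: 23.8
tool_pos: [0.5201, -0.001, 0.1716]
ee_rot: [-2.958, 0.584, -2.852]
wrist_force: [0.5, 0.7, -3.4]
width: 0.0195
finger_force: 30.0
```

```bash
python3 - <<'E'
from plan import *
w,Rw=wrench_pose();B=R.from_euler('z',YAW)*R.from_euler('y',-.5);o=robot.get_obs()
print(B.inv().apply(w-FOOT).round(4),B.inv().apply(o['wrist_force']).round(1),o['wrist_torque'].round(2),o['width'])
show([onstud(-.325,0)])
E
python3 inhand.py .1
```

```text
[-0.0009 -0.0002  0.0085] [-1.2  0.8 -3.1] [0.11 0.64 0.02] 0.019540649899668215
0.001 -0.001 0.086 0.001 -0.001 0  rows 1 
pitch,dx,dz [ 0.0418  0.0095 -0.0002] ring [0.5732 0.0129 0.1986] z axis [-0.54   0.031  0.841]
scene wrench [-0. -0.]
scene wrench_end [-0.1  0.8]
scene wrench_handle [-2.3 -1.7]
top wrench [ 0.  -1.1]
top wrench_handle [0.7 2. ]
```

Emit:
drive_tool --deltas "0.005 0 0.04 0 0 0 0; 0.01 0 0.08 0 0 0 0; 0.01 0 0.08 0 0 0 0"

```text
time: 24.5
tool_pos: [0.5242, -0.0015, 0.1663]
ee_rot: [-2.957, 0.585, -2.852]
wrist_force: [-4.8, 0.4, -0.7]
width: 0.0197
finger_force: 30.0
```

Emit:
drive_tool --deltas "0.003 0 0.03 0 0 0 0; 0.005 0 0.05 0 0 0 0; 0.005 0 0.05 0 0 0 0"

```text
time: 24.8
tool_pos: [0.5257, -0.0018, 0.1628]
ee_rot: [-2.956, 0.584, -2.851]
wrist_force: [-15.6, -0.3, 7.2]
width: 0.0193
finger_force: 30.0
```

```bash
python3 view.py k; cat > st.py <<'E'
from plan import *
w,Rw=wrench_pose();B=R.from_euler('z',YAW)*R.from_euler('y',-.5);o=robot.get_obs()
rel=(B.inv()*Rw).as_euler('zyx')
print('rel',B.inv().apply(w-FOOT).round(4),'th',-rel[0].round(3),'tilt',rel[1:].round(3),'F',B.inv().apply(o['wrist_force']).round(1),'T',B.inv().apply(o['wrist_torque']).round(2),o['width'].round(4))
E
python3 st.py
```

```text
wrench est [0.5858 0.0133 0.1862] rel stud axis [-0.0002 -0.0004 -0.002 ]
scene wrench [([309.8, 173.3], 0.59)] expected [[306.  171.4]]
scene stud_foot [([306.9, 169.4], 0.87)] expected [[306.  170.9]]
top wrench [([312.7, 174.8], 0.63)] expected [[311.5 172.1]]
top stud_foot [([310.4, 171.6], 0.86)] expected [[311.2 172.3]]Traceback (most recent call last):
  File "st.py", line 4, in <module>
    print('rel',B.inv().apply(w-FOOT).round(4),'th',-rel[0].round(3),'tilt',rel[1:].round(3),'F',B.inv().apply(o['wrist_force']).round(1),'T',B.inv().apply(o['wrist_torque']).round(2),o['width'].round(4))
                                                                                                                                                                                        ^^^^^^^^^^^^^^^^
AttributeError: 'float' object has no attribute 'round'
```

View pics/k.png

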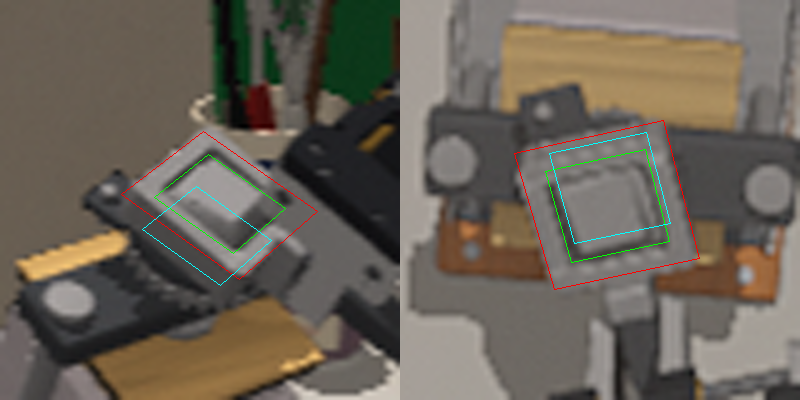

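The ring encloses the stud in both views (scene px about (306,166), top px (321,176)). About 10 N of down-slope reaction shows a 1-2 mm offset. I'll relieve that, press slightly further to confirm it's seated, then plan the strokes.

Emit:
drive_tool --deltas "0.03 0 0.01 0 0 0 0; 0.03 0 0.03 0 0 0 0; 0.03 0 0.03 0 0 0 0; 0.03 0 0.03 0 0 0 0"

```text
time: 25.5
tool_pos: [0.5263, -0.0022, 0.1615]
ee_rot: [-2.955, 0.589, -2.849]
wrist_force: [-19.3, 1.2, 13.7]
width: 0.0198
finger_force: 30.0
```

```bash
sed -i "s/o\['width'\].round(4)/round(o['width'],4)/" st.py; python3 st.py; python3 inhand.py .1
```

```text
rel [-0.0001 -0.0008 -0.0031] th -0.327 tilt [-0.005  0.001] F [-10.4  -0.8  21.2] T [0.17 1.45 0.17] 0.0198
pitch,dx,dz [ 0.0544  0.0041 -0.0001] ring [0.5836 0.013  0.1887] z axis [-0.532  0.034  0.846]
scene wrench [-0.5 -0.3]
scene wrench_end [0.6 0.8]
scene wrench_handle [-0.9 -4.7]
top wrench [-1.4 -1.3]
top wrench_handle [0.7 0.6]
```

Emit:
drive_tool --deltas "0.01 0 -0.03 0 0 0 0; 0.01 0 -0.03 0 0 0 0"

```text
time: 26.1
tool_pos: [0.5257, -0.0024, 0.1625]
ee_rot: [-2.955, 0.593, -2.851]
wrist_force: [4.8, 2.3, -0.0]
width: 0.0196
finger_force: 30.0
```

```bash
python3 st.py; cat > swing.py <<'E'
from plan import *
import sys
B=R.from_euler('z',YAW)*R.from_euler('y',-.5); ax=B.apply([0,0,1])
def rot(a,d): q=R.from_rotvec(-ax*d); return FOOT+q.apply(a[0]-FOOT),q*a[1]
a=cur()
for s in map(float,sys.argv[1:]):
    print(s,'; '.join(' '.join(f'{v:g}' for v in delta(a,rot(a,s*k))[0].round(2 if 0 else 3))+' 0' for k in range(1,6)))
E
python3 swing.py .12 -.13
```

```text
rel [-0.0002 -0.001  -0.0017] th -0.325 tilt [-0.008  0.002] F [ 4.   2.7 -2.2] T [ 0.49 -0.43  0.06] 0.0196
0.12 -0.004 0.08 0 0.009 0 0.076 0; -0.017 0.158 0.002 0.019 0 0.152 0; -0.039 0.234 0.005 0.028 0 0.227 0; -0.07 0.308 0.008 0.038 0 0.303 0; -0.11 0.376 0.013 0.047 0 0.379 0
-0.13 -0.007 -0.086 0.001 -0.01 -0 -0.082 0; -0.024 -0.17 0.003 -0.02 -0 -0.164 0; -0.053 -0.252 0.007 -0.031 -0 -0.246 0; -0.092 -0.329 0.012 -0.041 -0 -0.329 0; -0.14 -0.4 0.018 -0.051 -0 -0.411 0
```

Emit:
drive_tool --deltas "-0.004 0.08 0 0.009 0 0.076 0; -0.017 0.158 0.002 0.019 0 0.152 0; -0.039 0.234 0.005 0.028 0 0.227 0; -0.07 0.308 0.008 0.038 0 0.303 0; -0.11 0.376 0.013 0.047 0 0.379 0"

```text
time: 26.6
tool_pos: [0.5298, 0.0361, 0.1628]
ee_rot: [2.983, 0.606, 2.704]
wrist_force: [7.3, -4.2, -0.2]
width: 0.0196
finger_force: 30.1
```

```bash
python3 st.py;python3 swing.py .075; python3 inhand.py .05
```

```text
rel [ 0.0011 -0.0014 -0.0011] th 0.278 tilt [-0.012 -0.005] F [ 6.7 -3.5 -3.8] T [-0.45 -0.9   0.24] 0.0196
0.075 -0.001 0.048 0 0.006 0 0.047 0; -0.006 0.096 0.001 0.012 0 0.095 0; -0.014 0.144 0.002 0.018 0 0.142 0; -0.026 0.191 0.003 0.024 0 0.189 0; -0.041 0.237 0.005 0.03 0 0.237 0
pitch,dx,dz [0.0398 0.0008 0.001 ] ring [0.5866 0.0114 0.1926] z axis [-0.545  0.081  0.834]
scene wrench [3.  0.6]
scene wrench_end [-1.3 -0.6]
scene wrench_handle [-2. -3.]
top wrench [93.8 27.8]
top wrench_end [-43.4 -17.3]
top wrench_handle [-1.   0.9]
```

Emit:
drive_tool --deltas "-0.001 0.048 0.01 0.006 0 0.047 0; -0.006 0.096 0.011 0.012 0 0.095 0; -0.014 0.144 0.012 0.018 0 0.142 0; -0.026 0.191 0.013 0.024 0 0.189 0; -0.041 0.237 0.015 0.03 0 0.237 0"

```text
time: 27.5
tool_pos: [0.5411, 0.0563, 0.1673]
ee_rot: [2.804, 0.512, 2.28]
wrist_force: [0.8, -3.9, 5.2]
width: 0.0198
finger_force: 30.1
```

Emit:
drive_tool --deltas "-0.007 -0.086 0.001 -0.01 0 -0.082 0; -0.024 -0.17 0.003 -0.02 0 -0.164 0; -0.053 -0.252 0.007 -0.031 0 -0.246 0; -0.092 -0.329 0.012 -0.041 0 -0.329 0; -0.14 -0.4 0.018 -0.051 0 -0.411 0"

```text
time: 28.0
tool_pos: [0.5248, 0.0185, 0.1603]
ee_rot: [-3.137, 0.624, 3.048]
wrist_force: [0.6, 2.4, 1.3]
width: 0.0198
finger_force: 30.0
```

Emit:
drive_tool --deltas "-0.007 -0.086 0.001 -0.01 0 -0.082 0; -0.024 -0.17 0.003 -0.02 0 -0.164 0; -0.053 -0.252 0.007 -0.031 0 -0.246 0; -0.092 -0.329 0.012 -0.041 0 -0.329 0; -0.14 -0.4 0.018 -0.051 0 -0.411 0"

```text
time: 28.5
tool_pos: [0.533, -0.0222, 0.1668]
ee_rot: [-2.801, 0.506, -2.478]
wrist_force: [-0.9, 5.8, 4.1]
width: 0.0196
finger_force: 30.0
```

```bash
python3 st.py;python3 swing.py .13; python3 inhand.py .05
```

```text
rel [-0.0002 -0.0009 -0.0023] th -0.656 tilt [-0.006  0.005] F [0.7 5.7 4.4] T [ 1.27 -0.28  0.24] 0.0196
0.13 -0.005 0.086 0.001 0.01 -0 0.082 0; -0.021 0.171 0.003 0.02 -0 0.164 0; -0.047 0.253 0.006 0.03 -0 0.246 0; -0.084 0.331 0.011 0.041 -0 0.329 0; -0.131 0.404 0.016 0.051 -0 0.411 0
pitch,dx,dz [ 0.0613  0.0044 -0.0007] ring [0.5831 0.0121 0.1894] z axis [-0.522  0.016  0.853]
scene wrench [-1.2  0.1]
scene wrench_end [0.4 2.2]
scene wrench_handle [-1.2 -1.2]
top wrench [-1.7 -1. ]
top wrench_handle [1.1 2.1]
```

Emit:
drive_tool --deltas "-0.005 0.086 0.001 0.01 0 0.082 0; -0.021 0.171 0.003 0.02 0 0.164 0; -0.047 0.253 0.006 0.03 0 0.246 0; -0.084 0.331 0.011 0.041 0 0.329 0; -0.131 0.404 0.016 0.051 0 0.411 0"

```text
time: 29.4
tool_pos: [0.5251, 0.0185, 0.1606]
ee_rot: [-3.141, 0.625, 3.035]
wrist_force: [1.8, 1.4, 4.1]
width: 0.0197
finger_force: 30.1
```

Emit:
drive_tool --deltas "-0.005 0.086 0.001 0.01 0 0.082 0; -0.021 0.171 0.003 0.02 0 0.164 0; -0.047 0.253 0.006 0.03 0 0.246 0; -0.084 0.331 0.011 0.041 0 0.329 0; -0.131 0.404 0.016 0.051 0 0.411 0"

```text
time: 29.9
tool_pos: [0.5406, 0.057, 0.1667]
ee_rot: [2.804, 0.51, 2.277]
wrist_force: [-1.7, -2.8, 5.3]
width: 0.0198
finger_force: 30.0
```

Emit:
drive_tool --deltas "-0.007 -0.086 0.001 -0.01 0 -0.082 0; -0.024 -0.17 0.003 -0.02 0 -0.164 0; -0.053 -0.252 0.007 -0.031 0 -0.246 0; -0.092 -0.329 0.012 -0.041 0 -0.329 0; -0.14 -0.4 0.018 -0.051 0 -0.411 0"

```text
time: 30.4
tool_pos: [0.525, 0.0187, 0.1603]
ee_rot: [-3.138, 0.624, 3.047]
wrist_force: [0.0, 3.4, 3.6]
width: 0.0197
finger_force: 30.0
```

Emit:
drive_tool --deltas "-0.007 -0.086 0.001 -0.01 0 -0.082 0; -0.024 -0.17 0.003 -0.02 0 -0.164 0; -0.053 -0.252 0.007 -0.031 0 -0.246 0; -0.092 -0.329 0.012 -0.041 0 -0.329 0; -0.14 -0.4 0.018 -0.051 0 -0.411 0"

```text
time: 30.9
tool_pos: [0.533, -0.0221, 0.1668]
ee_rot: [-2.802, 0.506, -2.48]
wrist_force: [-1.7, 5.3, 4.8]
width: 0.02
finger_force: 30.0
```

```bash
python3 st.py;python3 swing.py .1; python3 inhand.py .05
```

```text
rel [-0.0002 -0.0009 -0.0024] th -0.655 tilt [-0.005  0.005] F [0.3 5.1 5.2] T [ 1.3  -0.25  0.24] 0.02
0.1 -0.003 0.066 0 0.008 -0 0.063 0; -0.012 0.132 0.002 0.016 -0 0.126 0; -0.028 0.197 0.003 0.023 -0 0.19 0; -0.05 0.26 0.006 0.031 -0 0.253 0; -0.078 0.32 0.01 0.039 -0 0.316 0
pitch,dx,dz [-0.0574  0.0081  0.0011] ring [0.5795 0.0116 0.1938] z axis [-0.604 -0.046  0.796]
scene wrench [-0.1 -2. ]
scene wrench_end [0.7 3. ]
scene wrench_handle [-2.8 -1.8]
top wrench [ 0.6 -1.1]
top wrench_end [28.5 60.2]
top wrench_handle [-1.2  2.6]
```

Emit:
drive_tool --deltas "-0.005 0.086 0.001 0.01 0 0.082 0; -0.021 0.171 0.003 0.02 0 0.164 0; -0.047 0.253 0.006 0.03 0 0.246 0; -0.084 0.331 0.011 0.041 0 0.329 0; -0.131 0.404 0.016 0.051 0 0.411 0"

```text
time: 31.8
tool_pos: [0.5261, 0.0186, 0.1613]
ee_rot: [-3.141, 0.627, 3.035]
wrist_force: [4.1, -1.1, 3.3]
width: 0.0197
finger_force: 30.3
```

```bash
python3 st.py; python3 swing.py .05
```

```text
rel [ 0.0012 -0.0016 -0.0016] th 0.005 tilt [-0.012 -0.003] F [ 5.2 -0.7  0.9] T [-0.32 -0.82  0.45] 0.0197
0.05 -0 0.032 -0 0.004 0 0.032 0; -0.002 0.065 0 0.008 0 0.063 0; -0.005 0.097 0 0.012 0 0.095 0; -0.01 0.129 0.001 0.016 0 0.126 0; -0.016 0.16 0.002 0.02 0 0.158 0
```

Emit:
drive_tool --deltas "0 0.032 0 0.004 0 0.032 0; -0.002 0.065 0 0.008 0 0.063 0; -0.005 0.097 0 0.012 0 0.095 0; -0.01 0.129 0.001 0.016 0 0.126 0; -0.016 0.16 0.002 0.02 0 0.158 0"

```text
time: 32.3
tool_pos: [0.5282, 0.0267, 0.1623]
ee_rot: [3.02, 0.612, 2.743]
wrist_force: [-5.9, -25.5, 9.9]
width: 0.0206
finger_force: 32.2
```

Emit:
drive_tool --deltas "0 0.032 0 0.004 0 0.032 0; -0.002 0.065 0 0.008 0 0.063 0; -0.005 0.097 0 0.012 0 0.095 0; -0.005 0.097 0 0.012 0 0.095 0; -0.005 0.097 0 0.012 0 0.095 0"

```text
time: 32.8
tool_pos: [0.5299, 0.0301, 0.1629]
ee_rot: [2.952, 0.59, 2.569]
wrist_force: [-9.4, -35.8, 10.9]
width: 0.0223
finger_force: 32.5
```

```bash
cat >> st.py <<'E'
g=o['tool_pos']; M=np.cross(g-FOOT,o['wrist_force'])+o['wrist_torque']; print('moment about axis',M@B.apply([0,0,1]))
E
python3 st.py; python3 swing.py .04
```

```text
rel [-0.0008 -0.0149 -0.001 ] th 0.395 tilt [-0.005 -0.036] F [  0.2 -36.6  12.3] T [-6.7  -0.05 -0.07] 0.0223
moment about axis 2.181807911689195
0.04 0.005 0.024 -0.001 0.003 0.001 0.025 0; 0.009 0.049 -0.003 0.007 0.002 0.05 0; 0.012 0.074 -0.004 0.01 0.002 0.076 0; 0.014 0.099 -0.005 0.014 0.003 0.101 0; 0.015 0.124 -0.006 0.017 0.004 0.126 0
```

The torque has risen to about 2 N·m, so the plate is home and the seal is compressing. I'll unload, then check before lifting off.

Emit:
drive_tool --deltas "-0.005 -0.053 0 -0.006 0 -0.05 0; -0.012 -0.105 0.002 -0.012 0 -0.1 0; -0.022 -0.157 0.003 -0.018 0 -0.15 0; -0.036 -0.208 0.005 -0.024 0 -0.2 0; -0.052 -0.258 0.007 -0.03 0 -0.25 0"

```text
time: 33.3
tool_pos: [0.5262, 0.0164, 0.1616]
ee_rot: [-3.136, 0.628, 3.037]
wrist_force: [6.6, 0.0, 1.4]
width: 0.0196
finger_force: 29.5
```

```bash
python3 st.py; python3 inhand.py .05; python3 - <<'E'
from plan import *
show([onstud(0,.0)])
a=cur(); B=R.from_euler('z',YAW)*R.from_euler('y',-.5); ax=B.apply([0,0,1])
show([(a[0]+ax*.06,a[1])])
E
```

```text
rel [ 0.0017 -0.0037 -0.0015] th 0.004 tilt [-0.013 -0.007] F [ 6.4  0.7 -1.9] T [ 0.17 -0.9   0.05] 0.0196
moment about axis 0.03241015075067668
pitch,dx,dz [ 0.1555  0.0007 -0.0027] ring [0.5872 0.0098 0.1877] z axis [-0.452  0.053  0.89 ]
scene wrench [-1.   0.5]
scene wrench_end [-0.7  2.1]
scene wrench_handle [-4.2 -8.3]
top wrench [-0.8 -4.2]
top wrench_end [88.3 11.5]
top wrench_handle [-1.   0.8]
0.014 0.033 -0.026 -0.005 0.008 -0.003  rows 1 
-0.077 -0.005 -0.595 0 0 0  rows 2
```

Emit:
drive_tool --deltas "0 0.02 -0.05 0 0 0 0; -0.013 0.02 -0.15 0 0 0 0; -0.03 0.01 -0.28 0 0 0 0; -0.052 0 -0.4 0 0 0 0; -0.077 0 -0.6 0 0 0 0"

```text
time: 34.2
tool_pos: [0.4968, 0.0204, 0.212]
ee_rot: [-3.139, 0.622, 3.033]
wrist_force: [0.9, -0.3, -2.2]
width: 0.0198
finger_force: 29.9
```

```bash
python3 st.py; python3 inhand.py .1; python3 - <<'E'
from plan import *
a=cur();print(a[0],a[1].as_euler('xyz'))
B=R.from_euler('z',YAW)*R.from_euler('y',-.5); ax=B.apply([0,0,1])
l=(a[0]+ax*.05,a[1]); g=(np.array([.43,.25,.29]),down(-.147+np.pi)); h=(np.array([.474,.279,.20]),g[1])
show([l]+between(l,g,4)+[h])
E
```

```text
rel [-0.0002 -0.0028  0.0566] th 0.007 tilt [-0.007 -0.006] F [-0.3 -0.2 -2.4] T [0.18 0.56 0.05] 0.0198
moment about axis 0.06350521849490273
pitch,dx,dz [ 0.3992 -0.0031 -0.0025] ring [0.5593 0.014  0.2176] z axis [-0.213  0.026  0.977]
scene wrench [-0.8  0.3]
scene wrench_end [0.9 1.7]
scene wrench_handle [-1.9 -0.1]
top wrench [-2.1  2.3]
[0.4942212  0.02098898 0.20940164] [-3.13822415  0.61511479  3.03578357]
-0.057 -0.003 -0.497 0 0 0  rows 1 
0.078 0.552 -0.169 0.001 0.098 0.006  rows 2 
0.108 0.551 -0.156 0.001 0.098 0.006  rows 2 
0.136 0.549 -0.139 0.001 0.098 0.006  rows 2 
0.161 0.548 -0.117 0.001 0.098 0.006  rows 2 
-0.393 0.351 0.9 -0 -0 0  rows 3
```

```bash
cat > lay2.py <<'E'
from plan import *
import sys
def lay(z,pitch=.4,g=(-.073,0,.024),yaw=-.147,xy=(.545,.268)):
    Rw=R.from_euler('z',yaw); r=Rw*FLIP.inv()*R.from_euler('y',-pitch)
    return np.array([*xy,.006+z])+Rw.apply(g)-r.apply([0,0,-.019]),r
E
python3 - <<'E'
from lay2 import *
a=cur(); B=R.from_euler('z',YAW)*R.from_euler('y',-.5); ax=B.apply([0,0,1])
l=(a[0]+ax*.05,a[1]); e=lay(.2,xy=(.5,.24)); show([l]+between(l,e,4)+[lay(.12)]); print(e[0],lay(0)[0],lay(0)[1].as_euler('xyz'))
E
```

```text
-0.057 -0.003 -0.497 0 0 0  rows 1 
0.179 0.553 -0.004 0.003 0.034 0.006  rows 2 
0.184 0.551 0.004 0.003 0.034 0.006  rows 2 
0.189 0.55 0.012 0.003 0.034 0.006  rows 2 
0.193 0.548 0.02 0.003 0.034 0.006  rows 2 
-0.061 0.343 0.894 0 0 0  rows 2 
[0.43510646 0.24960866 0.21249984] [0.48010646 0.27760866 0.01249984] [3.14159265 0.4        2.99459265]
```

Emit:
drive_tool --deltas "-0.03 0 -0.3 0 0 0 0; -0.06 0 -0.6 0 0 0 0; -0.08 0 -0.8 0 0 0 0; -0.08 0 -0.8 0 0 0 0"

```text
time: 35.0
tool_pos: [0.4547, 0.0256, 0.2815]
ee_rot: [-3.139, 0.618, 3.036]
wrist_force: [0.3, -0.3, -3.2]
width: 0.0199
finger_force: 30.0
```

Emit:
drive_tool --deltas "0.18 0.55 0 0.003 0.034 0.006 0; 0.18 0.55 0 0.003 0.034 0.006 0; 0.18 0.55 0 0.003 0.034 0.006 0"

```text
time: 35.3
tool_pos: [0.445, 0.0836, 0.2652]
ee_rot: [-3.138, 0.555, 3.03]
wrist_force: [-0.2, -0.5, -3.3]
width: 0.0201
finger_force: 30.0
```

Emit:
drive_tool --deltas "0.18 0.55 0 0.003 0.034 0.006 0; 0.18 0.55 0 0.003 0.034 0.006 0; 0.18 0.55 0 0.003 0.034 0.006 0"

```text
time: 35.6
tool_pos: [0.437, 0.1388, 0.2573]
ee_rot: [-3.138, 0.505, 3.018]
wrist_force: [-0.3, -1.0, -3.3]
width: 0.02
finger_force: 30.0
```

Emit:
drive_tool --deltas "0.19 0.55 0.01 0.003 0.034 0.006 0; 0.19 0.55 0.01 0.003 0.034 0.006 0; 0.19 0.55 0.01 0.003 0.034 0.006 0"

```text
time: 35.9
tool_pos: [0.4284, 0.1945, 0.2482]
ee_rot: [-3.139, 0.453, 3.005]
wrist_force: [0.3, -0.3, -3.1]
width: 0.0195
finger_force: 30.0
```

Emit:
drive_tool --deltas "0.19 0.55 0.02 0.003 0.034 0.006 0; 0.19 0.55 0.02 0.003 0.034 0.006 0; 0.19 0.55 0.02 0.003 0.034 0.006 0"

```text
time: 36.2
tool_pos: [0.4204, 0.2508, 0.2387]
ee_rot: [-3.139, 0.401, 2.994]
wrist_force: [0.5, 0.6, -3.9]
width: 0.0196
finger_force: 30.0
```

```bash
python3 inhand.py .3;python3 inhand.py .6; python3 - <<'E'
from lay2 import *
print(cur()[0]); show([lay(.2),lay(.11)])
E
```

```text
pitch,dx,dz [ 0.361  -0.      0.0012] ring [0.4831 0.2412 0.233 ] z axis [-0.041  0.006  0.999]
scene wrench [-70.    0.4]
scene wrench_end [-1.1  6.1]
scene wrench_handle [-0.7 -1.8]
top wrench [-4.4  0.1]
top wrench_end [-194.6  153.4]
top wrench_handle [-1.1  3.5]
pitch,dx,dz [ 4.872e-01 -1.900e-03  2.000e-04] ring [0.4813 0.2422 0.2245] z axis [ 0.085 -0.012  0.996]
scene wrench [-0.1  4.7]
scene wrench_end [-0.2  0.5]
scene wrench_handle [ 2.1 -1.3]
top wrench [-1.9 -2.3]
top wrench_handle [-0.2  2.4]
[0.42000058 0.25145382 0.23927751]
-0.407 0.348 0.463 -0.001 0.001 -0.001  rows 2 
0.35 0 0.829 0 0 0  rows 2
```

Emit:
drive_tool --deltas "-0.41 0.35 0.46 0 0 0 0; -0.41 0.35 0.46 0 0 0 0; -0.41 0.35 0.46 0 0 0 0; -0.41 0.35 0.46 0 0 0 0"

```text
time: 37.4
tool_pos: [0.4801, 0.2775, 0.2123]
ee_rot: [-3.139, 0.4, 2.993]
wrist_force: [-0.6, -0.7, -2.8]
width: 0.0197
finger_force: 30.0
```

Emit:
drive_tool --deltas "0.35 0 0.83 0 0 0 0; 0.35 0 0.83 0 0 0 0; 0.35 0 0.83 0 0 0 0; 0.35 0 0.83 0 0 0 0"

```text
time: 37.8
tool_pos: [0.4804, 0.2775, 0.1238]
ee_rot: [-3.14, 0.402, 2.993]
wrist_force: [0.9, -0.0, -2.6]
width: 0.0197
finger_force: 30.0
```

```bash
python3 inhand.py .4; python3 - <<'E'
from lay2 import *
print(cur()[0]); show([lay(.03),lay(.0)])
E
```

```text
pitch,dx,dz [ 4.697e-01 -1.600e-03 -3.000e-04] ring [0.5428 0.2688 0.1117] z axis [ 0.065 -0.011  0.998]
scene wrench [1.  0.4]
scene wrench_end [-0.7  0.2]
top wrench [-1.7 -1. ]
top wrench_handle [-1.3  1.9]
[0.48122318 0.27803853 0.12456266]
0.332 -0.007 0.751 -0 0.002 -0.002  rows 2 
0.117 0 0.276 0 0 0  rows 1
```

Emit:
drive_tool --deltas "0.11 0 0.25 0 0 0 0; 0.22 0 0.5 0 0 0 0; 0.33 0 0.75 0 0 0 0; 0.33 0 0.75 0 0 0 0; 0.33 0 0.75 0 0 0 0"

```text
time: 38.7
tool_pos: [0.4797, 0.2777, 0.0412]
ee_rot: [-3.14, 0.402, 2.993]
wrist_force: [0.4, 0.3, -3.2]
width: 0.0198
finger_force: 30.0
```

Emit:
drive_tool --deltas "0.04 0 0.1 0 0 0 0; 0.08 0 0.19 0 0 0 0; 0.117 0 0.27 0 0 0 0; 0.117 0 0.27 0 0 0 0"

```text
time: 39.1
tool_pos: [0.4807, 0.2784, 0.0136]
ee_rot: [3.141, 0.405, 2.992]
wrist_force: [-3.0, -1.9, 3.2]
width: 0.0196
finger_force: 30.0
```

```bash
python3 inhand.py .4; python3 - <<'E'
from lay2 import *
print(robot.get_obs()['wrist_force'],cur()[0]); show([lay(0)])
E
```

```text
pitch,dx,dz [ 4.399e-01 -1.100e-03 -3.000e-04] ring [0.5427 0.2691 0.0029] z axis [ 0.034 -0.006  0.999]
scene wrench [-0.6  1. ]
scene wrench_end [1.5 1.1]
scene wrench_handle [-0.5 -1.4]
top wrench [-2.7 -2.7]
top wrench_end [-185.9  117.8]
top wrench_handle [-3.7  0.9]
[-2.46639536 -1.2534991   6.6074962 ] [0.48066582 0.2784047  0.01360238]
0.008 -0.009 0.008 0 0.003 -0.001  rows 1
```

Light contact: the ring is on the tray floor. I'll open, back off along the fingers and verify.

Emit:
drive_tool --deltas "0 0 0 0 0 0 45; 0 0 0 0 0 0 45; 0 0 0 0 0 0 45; 0 0 0 0 0 0 45; 0 0 -0.3 0 0 0 45"

```text
time: 40.0
tool_pos: [0.4654, 0.2773, 0.0348]
ee_rot: [-3.134, 0.395, 2.994]
wrist_force: [0.4, -0.7, 0.6]
width: 0.0451
finger_force: 0.0
```

Emit:
drive_tool --deltas "0.2 0 -0.9 0 0 0 45; 0.2 0 -0.9 0 0 0 45; 0.2 0 -0.9 0 0 0 45; 0.2 0 -0.9 0 0 0 45"

```text
time: 40.4
tool_pos: [0.4149, 0.2881, 0.115]
ee_rot: [3.141, 0.403, 2.993]
wrist_force: [0.3, 0.4, -1.0]
width: 0.0449
finger_force: 0.0
```

Emit:
drive_tool --deltas "0.6 -0.9 -0.3 0 0 0 45; 0.6 -0.9 -0.3 0 0 0 45; 0.6 -0.9 -0.3 0 0 0 45; 0.6 -0.9 -0.3 0 0 0 45"

```text
time: 40.8
tool_pos: [0.3339, 0.2067, 0.1161]
ee_rot: [-3.138, 0.4, 2.992]
wrist_force: [-0.3, 0.1, 0.1]
width: 0.0453
finger_force: 0.0
```

Emit:
drive_tool --deltas "0 -1 0 0 0 0 45; 0 -1 0 0 0 0 45; 0 -1 0 0 0 0 45; 0 -1 0 0 0 0 45"

```text
time: 41.2
tool_pos: [0.3212, 0.1082, 0.1182]
ee_rot: [-3.141, 0.402, 2.986]
wrist_force: [0.8, -0.1, -0.2]
width: 0.0451
finger_force: 0.0
```

```bash
python3 lay.py; python3 - <<'E'
from h import *
for i,n in enumerate(('scene','top')):
    s=snapshot(n); cv2.imwrite(f'pics/z_{n}.png',s['img'][:,:,::-1])
a=cv2.imread('pics/z_scene.png')[120:340,150:450];b=cv2.imread('pics/z_top.png')[110:290,170:350]
cv2.imwrite('pics/z.png',np.hstack([cv2.resize(a,(450,330),interpolation=cv2.INTER_CUBIC),cv2.resize(b,(330,330),interpolation=cv2.INTER_CUBIC)]))
E
```

```text
wrench x y z yaw pitch [ 0.5451  0.2666  0.0052 -0.1578 -0.009 ]
scene wrench [ 0.8 -0.7] 0.8
scene wrench_end [0.5 0.4] 0.75
scene wrench_handle [-0.8 -1.8] 0.84
top wrench [-3.5 -0.7] 0.56
top wrench_end [-2.1 -0.1] 0.97
top wrench_handle [2.8 1.8] 0.58
grasp tcp [0.468  0.2789 0.012 ]
-0.944 1.879 0.898 0.001 0.255 0.007  rows 5 TOO BIG
```

View pics/z.png

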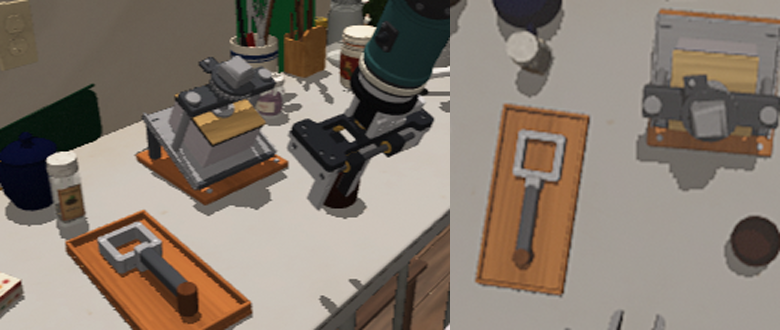

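The wrench lies flat and right side up in its tray (top px about (219,215)). The plate is down on the mould, and the cup and spice jar are where they started. I'm handing the job in.

```bash
python3 -c "
from bench import robot
print(robot.close_job())"
```

```text
the job is handed in; nothing more can be done
None
```

I've handed the job in: by torque and pictures, not a plate reading, the plate is wound home, and the wrench is flat in its tray, same side up. On the first approach the wrench hit the crossbar, turned the ratchet head about 0.18 rad and needed a regrip. The cup and spice jar look unmoved; I didn't recheck the bowl and lilac jar.

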